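# Offer the stone inlay over its opening in the mosaic

### The arm

A 7-joint arm with a two-finger parallel gripper is mounted at the origin on the work surface; the furniture and walls round the work are solid. World frame = base frame: x ahead of the robot, y to its left, z up, the work surface at z = 0. Lengths are in m, angles in rad, forces in N, time in s.
With the tool pointing down it reaches from about 0.4 to 0.875 m from the base axis. Payload 19.3 kg.
Tool frame: the origin (TCP) lies at the very end of the fingers, on their centre line; the grasp point (between the pads) lies 19 mm behind it; z points along the fingers, y is the line along which they close (so a half turn about z gives the same grasp; the last joint's range is limited). The gripper opens to 85 mm and grips with 20 to 120 N. Pads are 22 mm wide; open, the fingers measure 114 mm over their backs; the gripper's body (76 mm by 85 mm) begins 54 mm behind the grasp point. The pads swing forward as they close: fully open they stand 13 mm farther back than shut.
Start: joints at [-1.254, 0.521, -0.036, 1.599, 0.021, 1.021, -0.113], TCP at [0.236, 0.579, 0.231] pointing down, gripper open.
Joint ranges: [-2.91, 2.91], [-0.3, 2.13], [-1.5, 1.42], [0.17, 2.43], [-1.26, 4.41], [0.16, 1.93], [-2.52, 2.52]. Speed limits (rad/s): [1.89, 1.89, 2.39, 2.39, 3.01, 3.01, 3.01].

### API

Orientations are given as [roll, pitch, yaw] about the fixed x, y, z axes, in that order (R = Rz(yaw) Ry(pitch) Rx(roll)).
In Python, from workcell import monitor, viewer, bot gives the robot as it stands.
- The arm moves only by the tool move_arm, never from a script. Its arguments are lists of equal length, an entry for each row: "gripper": the opening, from 0 (shut) to 1 (fully open); "linear": the shift along the tool's x, y, z in cm, a list of three; "twist": the turn about the tool's z in degrees. A call has 1 to 8 rows; each row shifts and turns the commanded pose from where the row before left it, along the tool's axes as they then stand; what a row does not reach is not made up. A row lasts 1/10 s, in which the tool goes at most 50 mm and 8.59 degrees, less where a joint would pass 70% of its speed; a pose out of reach is approached as far as the arm can. A call with a gripper value outside its range is refused whole. The fingers move at their own pace and stop on an object; "squeeze" is the grip in N (left out, the last holds). Time passes only in rows, so rows that do not move let the fingers close. It gives the time, the measured TCP pose, the force, the opening and the grip force at its end, in the units of the state.
- monitor.observe(): the state, without advancing time (a new reading comes with each control period).
- viewer.grab_frame(name): name is "scene" or "side" or "wrist"; returns a dict with "img" (400x640x3 uint8, red, green, blue), "K" (3x3 intrinsics, pixels), "eye" and "rotation" of the camera in the world. Camera axes: x right, y up, looking along -z (the intrinsics and any distortion apply to the point x, -y, -z); pixel columns grow to the right and rows downward; lengths in m; the calibration is good to about 2 mm. A picture is of the moment at which its call begins. There is no depth.
- bot.job_done(): hands the job in; it is judged then, once.
The state is a dict: "clock": time; "qpos": joint angles; "qd": joint speeds; "joint_efforts": joint torques, N m; "position": TCP position; "tool_rot": TCP orientation; "force": force on the tool from outside, world axes, zero at the start; "moment": the same for the moment, N m; "grip_width": finger opening in m; "finger_force": force on a finger pad.
Only numpy, scipy, OpenCV 4.12 (cv2) and the standard library are available. Lean on these libraries where they do the work, as an engineer would, in place of code of your own. Each camera call takes 0.05 s, during which the arm holds its last target. There are 200 camera calls.

### The job

Take the wood-handled spatula, prise up the lid of the flat metal tin with its blade under the lip at the front (do not start the lid with the fingers) and swing it back well past upright, out of the gripper's way, then lay the spatula flat on the table. Take the stone slab out of the tin, lift it higher than the bottle, carry it over the bottle, glass and cup without disturbing them, and hold it level about a centimetre above the top of the mosaic, exactly over the opening cut for it and turned the way that the opening is shaped. The adhesive is wet, so nothing may touch the mosaic; finish while still holding the slab there in the gripper.

Things in the scene. Friction and masses are not known exactly. Their poses are not given: they have to be found in the camera images.
- spatula: loose grout spatula, lies flat, 195 mm long, 0.07 kg. Origin: mid-length, on its underside; +x from handle to blade, z up. Wooden handle x = -97..+15 mm, 21 mm wide (y = -15..+6), 15 mm thick: grip across it. Steel blade from there to the tip at x = +97, 42 mm wide at the tip, 2 mm thick, 6 to 8 mm above the underside. Balance point near x = -20
- tin: flat hinged tin of bare sheet metal, fixed. Origin: centre of its underside; -x is the front (lip side), +x the hinge side, z up. Body 128 mm in x, 146 in y, 34 high, walls 3 mm; inner floor 4 mm above the table. The closed lid is 132 x 150 mm, its top 39 mm above the table; its 12 mm skirt covers the top of the body
- tin_lid (a joint): angle of the tin's lid about its rear hinge: 0 closed, 1.57 upright, 2.4 its stop, leaning back. It is stiff and stays where it is left; about 1 N at the lip moves it
- lid_lip (a point): middle of the underside of the lid's prising lip, a ledge 50 mm wide and 2 mm thick that stands 9 mm out from the front of the lid's skirt (this point is half way out). Closed it is 24 mm above the table with free space below; it turns with the lid
- lid_hinge (a point): middle of the lid's hinge axis, fixed on the tin, 67 mm behind the tin's centre and 24 mm above the table; the axis runs along the tin's y; the lip's point lies 137.5 mm from it
- slab: loose greenish stone slab, irregular outline, 58 x 102 x 14 mm, 0.19 kg, flat on the tin's floor. Origin: centre of underside; long axis y, z up. Corners (x,y) mm: (27,-22) (29,-10) (12,36) (-10,51) (-28,40) (-29,37) (-28,-11) (-25,-33) (-11,-44) (13,-51). Blunt nose at +y. Grip across x at y = -12: 57 mm wide, sides nearly parallel. Balance point within 5 mm of the origin
- slab_nose (a point): point on the slab's underside at its nose, 12 mm to -x and 49.5 mm to +y of the slab's origin
- panel: mosaic panel fixed to the table, 190 x 210 mm with its aluminium edge, whose rim is 23 mm above the table. Origin: centre of its underside, z up
- opening (a point): centre of the opening in the mosaic, at the level of the top of the mosaic's stones, 20 mm above the table. The opening has the slab's outline with a 4 mm joint all round; the slab is aligned when its x and y axes point as this point's x and y axes and its origin is straight above it
- opening_nose (a point): where the slab's nose point belongs, at the level of the top of the mosaic's stones
- glue_bottle: loose white glue bottle with a nozzle, 53 mm across, 153 mm high, standing between the tin and the mosaic. Origin: centre of its underside
- tumbler: loose glass tumbler, 77 mm across, 85 mm high, standing between the tin and the mosaic. Origin: centre of its underside
- paper_cup: loose white cup, 76 mm across, 93 mm high, standing between the tin and the mosaic. Origin: centre of its underside
Not all that is in view belongs to the job. What is shaped like the tumbler but pink is not meant.

How it is judged:
On the way, in this order (a step that is already met when the one before it is completed fails the run):
1. the lid is prised up with the spatula (value of joint tin_lid above 0.1 rad and contact force between spatula and tin above 0.1 N), for 0.1 s.
2. the lid leans back well past upright (value of joint tin_lid above 1.75 rad), for 0.2 s.
3. the spatula lies flat on the table, let go (height (world z) of spatula below 0.01 m and angle between spatula's own z axis and vertical below 0.15 rad and contact force between the fingers and spatula below 0.05 N), for 0.2 s.
4. the slab is lifted in the gripper, higher than the bottle's top (height (world z) of slab above 0.155 m and contact force between the fingers and slab above 0.5 N), for 0.1 s.
At the end, for the whole second after the job is handed in: The gripper holds the slab still, touching nothing else, level within 0.1 rad, underside 4 to 20 mm above the top of the mosaic, origin within 7 mm and nose within 10 mm of straight above their places; lid open beyond 1.7 rad; spatula flat on the table; bottle, glass and cup upright (z of slab in the frame of opening between 0.004 and 0.02 m and horizontal distance between slab and opening below 0.007 m and horizontal distance between slab_nose and opening_nose below 0.01 m and angle between slab's own z axis and vertical below 0.1 rad and linear speed of slab below 0.02 m/s and contact force between the fingers and slab above 0.5 N and contact force between slab and panel below 0.05 N and value of joint tin_lid above 1.7 rad and height (world z) of spatula below 0.01 m and angle between each of spatula, glue_bottle, tumbler, paper_cup's own z axis and vertical below 0.15 rad); the arm keeps its last pose, push and grip.
It fails at once if the fingers touch the tin before the lid has been started with the spatula (contact force between the fingers and tin above 1 N and value of joint tin_lid below 0.1 rad).
It fails at once if the slab, the fingers or the arm touch the mosaic (contact force between any of slab, the fingers, the arm and panel above 0.3 N).
It fails at once if the spatula touches the mosaic (contact force between spatula and panel above 0.3 N).
It fails at once if bottle, glass or cup is disturbed (distance of any of glue_bottle, tumbler, paper_cup from where it was at the start of the episode above 0.03 m).
It also fails if it takes over 64 s, if anything falls off the work surface, if the arm or the gripper's body presses on something with over 40 N, if the wrist force passes 120 N, or if a joint passes its speed limit or range.

## Working session

There is one attempt and no reset: what is moved stays moved. The work goes in short steps, Python scripts to look and compute and a tool call to move; the robot and the scene stay as the last step left them, time stands still between calls to the robot, and variables do not carry over. Pictures are saved under pics/ and viewed, at most 10 in all, crops included, and the job is handed in when it is done.

Besides the shell and the picture viewer there is one more tool, called after ">>>" by a JSON object that holds its "name" and its "arguments". move_arm: Moves the arm, as the interface text tells. Its arguments: {"type":"object","properties":{"gripper":{"type":"array"},"linear":{"type":"array"},"twist":{"type":"array"},"squeeze":{"type":"number"}},"required":["gripper","linear","twist"]}

```bash
mkdir -p pics; cat > h.py <<'E'
import numpy as np, cv2, json
from workcell import monitor, viewer, bot
from scipy.spatial.transform import Rotation as R
def grab(n,save=None):
    f=viewer.grab_frame(n)
    if save: cv2.imwrite('pics/'+save,cv2.cvtColor(f['img'],cv2.COLOR_RGB2BGR))
    np.savez('last_'+n,**{k:np.array(f[k]) for k in f})
    return f
def load(n): return dict(np.load('last_'+n+'.npz',allow_pickle=True))
def ray(f,u,v):
    K=np.array(f['K']); p=np.linalg.inv(K)@[u,v,1]; 
    return np.array(f['eye']),np.array(f['rotation'])@[p[0],-p[1],-p[2]]
def onz(f,u,v,z):
    e,d=ray(f,u,v); return e+d*(z-e[2])/d[2]
def proj(f,P):
    c=np.array(f['rotation']).T@(np.array(P)-f['eye']); c=np.array([c[0],-c[1],-c[2]])
    q=np.array(f['K'])@c; return q[:2]/q[2]
E
python3 - <<'E'
from h import *
ims=[]
for n in("scene","side","wrist"):
    f=grab(n); ims.append(f['img']); print(n,[k for k in f],np.array(f['K']).round(1).tolist(),np.round(f['eye'],3),np.round(f['rotation'],3).tolist())
    cv2.imwrite(f'pics/{n}0.png',f['img'][:,:,::-1])
s=monitor.observe(); print(s)
E
```

```text
scene ['img', 'K', 'eye', 'rotation'] [[495.6, 0.0, 329.1], [0.0, 495.6, 195.1], [0.0, 0.0, 1.0]] [-0.017 -0.825  1.027] [0.812, 0.016, -0.674]
side ['img', 'K', 'eye', 'rotation'] [[403.9, 0.0, 313.5], [0.0, 403.9, 200.9], [0.0, 0.0, 1.0]] [ 0.092 -0.959  0.473] [1.214, 0.026, -0.491]
wrist ['img', 'K', 'eye', 'rotation'] [[299.6, 0.0, 317.2], [0.0, 299.6, 202.5], [0.0, 0.0, 1.0]] [0.168 0.607 0.372] [-0.289, 0.002, 1.184]
{'clock': 0.15, 'qpos': array([-1.25419971,  0.52187314, -0.03627567,  1.5998613 ,  0.02117992,
        1.02112805, -0.11278859]), 'qd': array([-0.00093131, -0.00196673, -0.0010844 , -0.00159581,  0.00049024,
        0.00250062, -0.00067427]), 'joint_efforts': array([ 1.91703708e-03, -9.27387071e+01,  1.98088512e+00, -3.70054758e+01,
        1.80052692e-02,  6.42498373e-03, -1.39326153e-05]), 'position': array([0.23571882, 0.57856782, 0.23086664]), 'tool_rot': array([-3.14070969e+00,  6.91023995e-05,  2.75473950e+00]), 'force': array([ 0.32283218, -0.16658265,  0.1128421 ]), 'moment': array([ 0.03891364, -0.06657253,  0.01714045]), 'finger_force': 0.0, 'grip_width': 0.08543136473163895}
```

View pics/scene0.png

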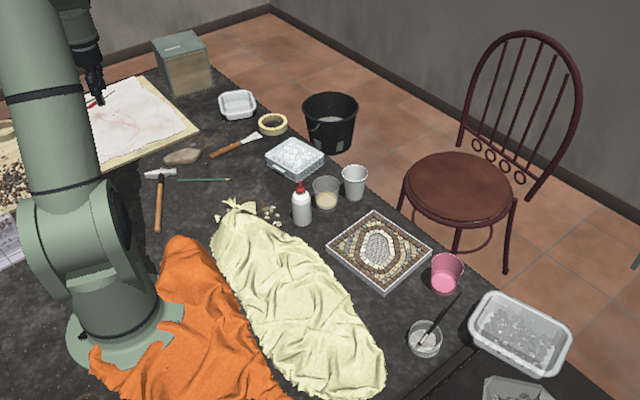

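View pics/side0.png

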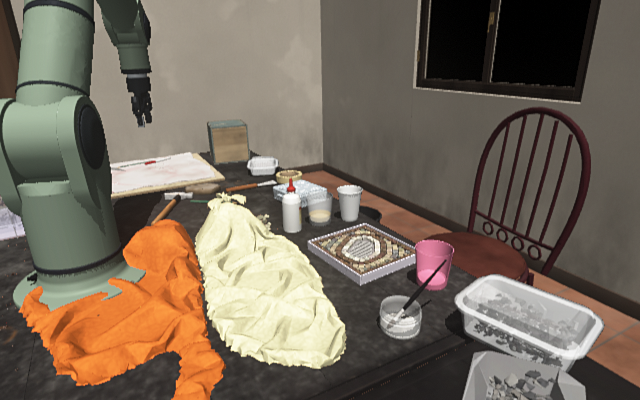

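The scene view shows the spatula from handle (210,156) to tip (262,136), the tin at about (295,157), and the bottle, tumbler and cup at (301,205), (326,193) and (354,183). The mosaic is at (378,250). In the side view the bottle hides part of the tin. "rotation" is given as rpy, so I'll fix the helper and then measure on an enlarged crop.

```bash
sed -i "s/^def load.*/def load(n): return dict(np.load('last_'+n+'.npz',allow_pickle=True))\ndef RM(f): return R.from_euler('xyz',f['rotation']).as_matrix()/; s/np.array(f\['rotation'\])@/RM(f)@/; s/np.array(f\['rotation'\]).T@/RM(f).T@/" h.py
python3 - <<'E'
from h import *
f=load('scene')
for n,u,v,z in [('handle',212,155,.008),('tip',262,136,.007),('tin L',265,160,.039),('tin top',291,138,.039),('tin R',326,156,.039),('tin bot',301,179,.039),('bottle base',303,222,0),('tumbler base',327,207,0),('cup base',355,198,0),('pan L',326,247,.023),('pan top',374,211,.023),('pan R',432,249,.023),('pan B',384,292,.023)]:
    print(n,onz(f,u,v,z).round(3))
im=f['img'][120:310,195:455][:,:,::-1]
cv2.imwrite('pics/c1.png',cv2.resize(im,None,fx=3,fy=3,interpolation=cv2.INTER_CUBIC))
E
```

```text
handle [0.464 0.419 0.008]
tip [0.649 0.402 0.007]
tin L [0.566 0.252 0.039]
tin top [0.696 0.293 0.039]
tin R [0.726 0.145 0.039]
tin bot [0.6   0.107 0.039]
bottle base [ 0.52  -0.009  0.   ]
tumbler base [ 0.61  -0.005  0.   ]
cup base [ 0.699 -0.028  0.   ]
pan L [ 0.501 -0.139  0.023]
pan top [ 0.689 -0.121  0.023]
pan R [ 0.712 -0.322  0.023]
pan B [ 0.521 -0.341  0.023]
```

View pics/c1.png

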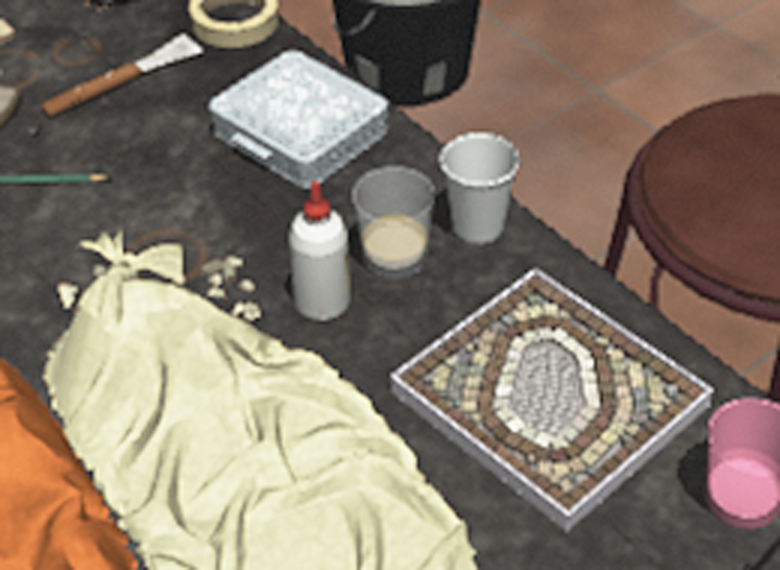

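The crop shows the lip at about crop (250,147), on the tin's low-x side, and the blade pointing to +x. The tin edges come out near 149 × 136 mm against a lid of 150 × 132, so they agree. I'll move the wrist camera over the spatula.

>>> {"name": "move_arm", "arguments": {"gripper": [1,1,1,1,1,1,1,1], "linear": [[-4.1,-0.5,0],[-4.1,-0.5,0],[-4.1,-0.5,0],[-4.1,-0.5,0],[-4.1,-0.5,0],[-4.1,-0.5,0],[-4.1,-0.5,0],[-4.1,-0.5,0]], "twist": [0,0,0,0,0,0,-8,-8]}}

```text
clock: 0.95
position: [0.5281, 0.4219, 0.2312]
tool_rot: [-3.141, -0.0, 3.039]
force: [-0.3, 0.8, -0.5]
grip_width: 0.0852
finger_force: 0.0
```

>>> {"name": "move_arm", "arguments": {"gripper": [1,1], "linear": [[0,0,0],[0,0,0]], "twist": [0,0]}}

```text
clock: 1.15
position: [0.5275, 0.4224, 0.2307]
tool_rot: [-3.141, -0.001, 3.032]
force: [-0.3, 0.1, -0.0]
grip_width: 0.0856
finger_force: 0.0
```

```bash
python3 - <<'E'
from h import *
f=grab('wrist','w1.png'); print(f['eye'],f['rotation']); s=monitor.observe(); print(s['position'],s['tool_rot'],s['qpos'].round(2))
E
```

```text
[0.45440423 0.43080446 0.37211841] [-2.88571296e-01  5.49355110e-04  1.46062776e+00]
[0.52640667 0.42338812 0.23086188] [-3.14138388e+00 -9.83920179e-04  3.03290621e+00] [-0.73  0.61 -0.06  1.45  0.04  1.09  0.67]
```

View pics/w1.png

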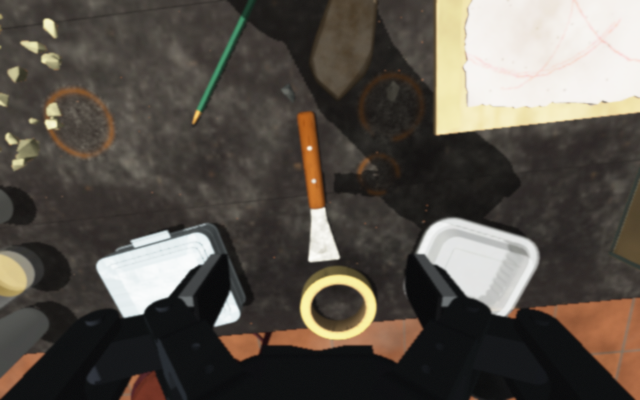

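The wrist view shows the spatula handle from (306,113) to (318,208), with the blade tip near (324,262). The lip is at (152,239), with lid front corners near (98,265) and (213,224). Next is measuring with masks.

```bash
python3 - <<'E'
from h import *
f=load('wrist'); im=f['img']; hsv=cv2.cvtColor(im,cv2.COLOR_RGB2HSV)
m=((hsv[...,0]<18)&(hsv[...,1]>120)&(hsv[...,2]>60)).astype(np.uint8); m[:, :285]=0; m[:,335:]=0; m[:100]=0; m[215:]=0
m=cv2.morphologyEx(m,cv2.MORPH_OPEN,np.ones((3,3),np.uint8))
n,l,st,c=cv2.connectedComponentsWithStats(m); i=1+np.argmax(st[1:,4]); print(st[i],c[i])
ys,xs=np.nonzero(l==i); P=np.array([onz(f,x,y,.011) for x,y in zip(xs,ys)])[:,:2]
(cx,cy),(a,b),ang=cv2.minAreaRect((P*1000).astype(np.float32)); print('handle rect mm',cx,cy,a,b,ang)
e=[P[ys<ys.min()+4].mean(0),P[ys>ys.max()-4].mean(0)]; d=e[1]-e[0]; print('ends',e,np.hypot(*d),np.arctan2(d[1],d[0]))
# blade tip
g=im.min(2).astype(int); bl=np.zeros(m.shape,np.uint8); bl[209:266,295:350]=(g[209:266,295:350]>120)&(hsv[209:266,295:350,1]<50)
ys,xs=np.nonzero(bl); y=ys.max(); print('tip row',y, [onz(f,q,r,.008).round(4)[:2] for q,r in [(xs[ys>=y-3].min(),y),(xs[ys>=y-3].max(),y),(xs[ys>=y-3].mean(),y)]])
print('lip approx', onz(f,152,239,.026), 'corners',onz(f,98,265,.039),onz(f,213,224,.039))
# lip mask: bright
cv2.imwrite('pics/c2.png',cv2.resize(im[210:340,80:260][:,:,::-1],None,fx=4,fy=4,interpolation=cv2.INTER_CUBIC))
E
```

```text
[ 297  111   28   98 1690] [310.59585799 158.49526627]
handle rect mm 508.7880859375 417.01519775390625 118.08468627929688 21.93411636352539 0.8084208369255066
ends [array([0.45206841, 0.41788592]), array([0.56542098, 0.41654249])] 0.11336052763590651 -0.011851241193598493
tip row 261 [array([0.6421, 0.3974]), array([0.6467, 0.4389]), array([0.644 , 0.4147])]
lip approx [0.58118288 0.20871342 0.026     ] corners [0.60309239 0.14137028 0.039     ] [0.56555941 0.29407748 0.039     ]
```

View pics/c2.png

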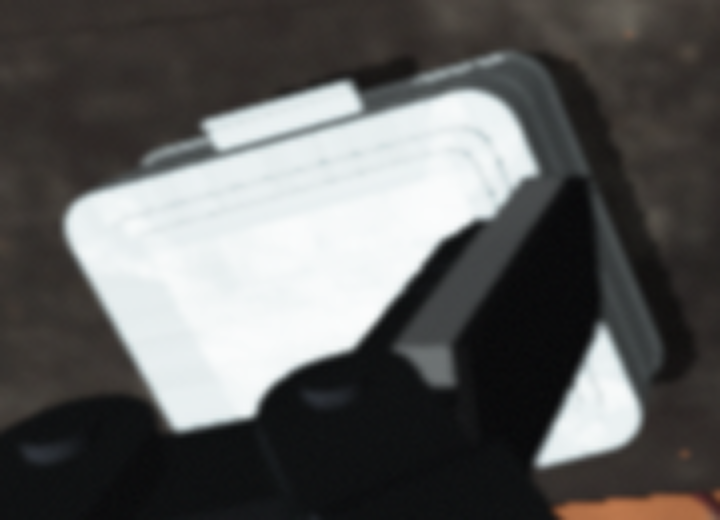

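The crop shows the lip's outer edge from crop (205,122) to (350,82), and its inner edge from (222,150) to (362,110). The lid's front edge runs (100,188)–(470,90) and its left side (65,225)–(170,430). From these I'll compute the tin pose and the grasp shift.

```bash
cat >> h.py <<'E'
def goto(x,y,z,yaw):
    "tool-frame shift (cm) to target with present yaw, and the twist (deg)"
    s=monitor.observe(); M=R.from_euler('xyz',s['tool_rot']).as_matrix()
    d=M.T@(np.array([x,y,z])-s['position'])*100
    tw=-np.degrees((yaw-s['tool_rot'][2]+np.pi/2)%np.pi-np.pi/2)
    print('pos',s['position'].round(4),'rot',s['tool_rot'].round(3),'shift cm',d.round(2),'then twist',tw.round(1))
E
python3 - <<'E'
from h import *
f=load('wrist'); c=lambda u,v,z:onz(f,80+u/4-.4,210+v/4-.4,z)[:2]
A,B,C,D=c(205,122,.026),c(350,82,.026),c(222,150,.026),c(362,110,.026)
yw=lambda d:np.arctan2(-d[0],d[1])
print('lip',A,B,C,D,np.hypot(*(B-A)),'yaw',yw(B-A),yw(D-C),'mid outer',(A+B)/2)
E,F=c(100,188,.039),c(470,90,.039); print('front',E,F,yw(F-E))
G,H=c(65,225,.039),c(170,430,.039);d=H-G; print('left',G,H,np.arctan2(d[1],d[0]))
goto(.544,.4168,.003,-.01)
E
```

```text
lip [0.57973223 0.18197973] [0.5715751  0.23049935] [0.58964468 0.18457473] [0.58115528 0.23186416] 0.04920053488930554 yaw 0.166562597184168 0.17762795161722508 mid outer [0.57565366 0.20623954]
front [0.59285678 0.15304948] [0.57361865 0.27303219] 0.158987570520601
left [0.60393695 0.1383518 ] [0.68021132 0.14870143] 0.13486581841436865
pos [0.5264 0.4234 0.2309] rot [-3.141e+00 -1.000e-03  3.033e+00] shift cm [-1.84 -0.46 22.78] then twist -5.7
```

```bash
python3 - <<'E'
from h import *
f=load('scene'); yaw=.165; c=np.array([.5757,.2062])+.075*np.array([np.cos(yaw),np.sin(yaw)]); print(c)
Rz=np.array([[np.cos(yaw),-np.sin(yaw)],[np.sin(yaw),np.cos(yaw)]])
im=f['img'].copy()
def dot(P,col):
    u,v=proj(f,P); print(np.round([u,v],1)); cv2.circle(im,(int(round(u)),int(round(v))),1,col,-1)
for x,y in [(-66,-75),(66,-75),(66,75),(-66,75)]: dot([*(c+Rz@np.array([x,y])/1000),.039],(255,0,0))
dot([.5757,.2062,.026],(0,255,0))
for p in [(.452,.418,.011),(.5654,.4166,.011),(.6445,.418,.008)]: dot(p,(255,0,255))
cv2.imwrite('pics/c3.png',cv2.resize(im[115:200,200:345][:,:,::-1],None,fx=5,fy=5,interpolation=cv2.INTER_NEAREST))
E
```

```text
[0.64968138 0.21851892]
[294.9 175. ]
[324.2 154.3]
[290.8 135.8]
[261.4 154.7]
[276.  169.2]
[208.6 156. ]
[238.8 142.6]
[258.5 134.1]
```

View pics/c3.png

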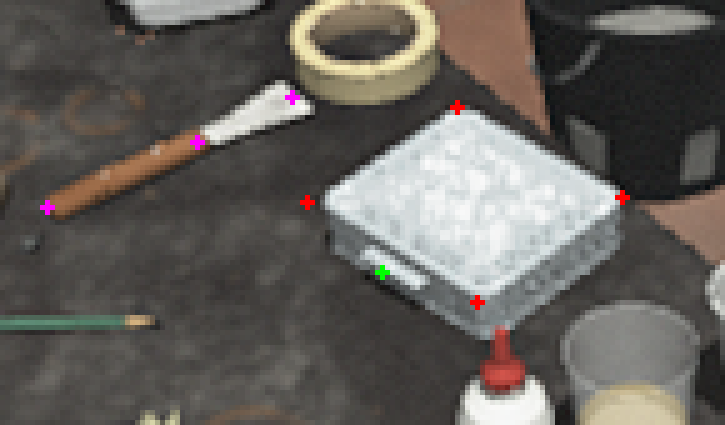

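The projected points land within 1.5–3 px of the scene features, so the spatula position holds up. The tin lay off-axis in the wrist view, so I'll measure it again from closer. Grasping the spatula now.

>>> {"name": "move_arm", "arguments": {"gripper": [1,1,0.6,0.6,0.6,0.6,0.6,0.6], "linear": [[-1.8,-0.45,4],[0,0,4],[0,0,4],[0,0,4],[0,0,3],[0,0,2],[0,0,1],[0,0,0]], "twist": [0,-5.7,0,0,0,0,0,0]}}

```text
clock: 2.0
position: [0.543, 0.4173, 0.0104]
tool_rot: [-3.141, -0.001, 3.134]
force: [0.3, 0.0, -0.0]
grip_width: 0.0512
finger_force: 0.0
```

```bash
python3 - <<'E'
from h import *
goto(.544,.4168,.003,-.01)
f=grab('wrist'); cv2.imwrite('pics/w2.png',f['img'][:,:,::-1]); print(proj(f,[.544,.4168,.0]),proj(f,[.544,.4168,.015]))
E
```

```text
pos [0.543  0.4173 0.0104] rot [-3.141e+00 -1.000e-03  3.134e+00] shift cm [-0.1  -0.05  0.74] then twist 0.2
[315.71727055 253.2486609 ] [315.55835985 266.40878769]
```

View pics/w2.png

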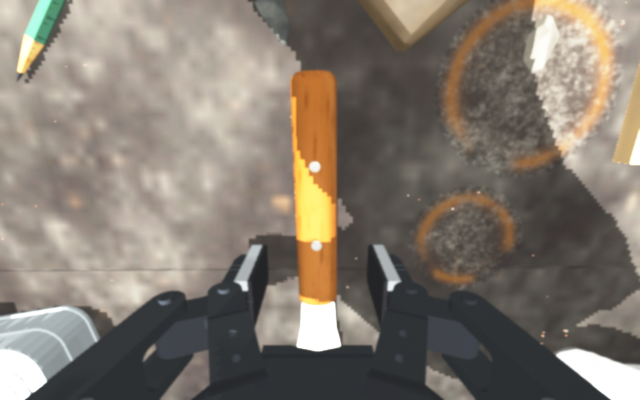

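The fingers straddle the handle, which lies along columns 295–337 with its wood/steel joint near row 300. Alignment is good, so I'll lower, grip and lift.

>>> {"name": "move_arm", "arguments": {"gripper": [0.6,0.6,0,0,0,0,0,0], "linear": [[0,0,0.7],[0,0,0],[0,0,0],[0,0,0],[0,0,0],[0,0,0],[0,0,0],[0,0,0]], "twist": [0,0,0,0,0,0,0,0], "squeeze": 80}}

```text
clock: 2.85
position: [0.5446, 0.4171, 0.0051]
tool_rot: [3.141, 0.001, 3.133]
force: [-1.0, -1.5, 7.3]
grip_width: 0.0177
finger_force: 78.6
```

>>> {"name": "move_arm", "arguments": {"gripper": [0,0,0,0,0,0,0,0], "linear": [[0,0,0],[0,0,-1],[0,0,-3],[0,0,-4],[0,0,-4],[0,0,-4],[0,0,-2],[0,0,0]], "twist": [0,0,0,0,0,0,0,0]}}

```text
clock: 3.65
position: [0.5455, 0.4177, 0.1886]
tool_rot: [3.138, 0.004, 3.133]
force: [0.5, 0.0, -1.4]
grip_width: 0.0182
finger_force: 78.7
```

```bash
python3 - <<'E'
from h import *
goto(.44,.16,.18,.23)
E
```

```text
pos [0.5455 0.4177 0.1886] rot [3.138 0.004 3.133] shift cm [ 10.34 -25.86   0.72] then twist -13.7
```

The spatula is held at 0.018 m width. The initial scene image shows the tin near its optical centre, so I'll use that for the tin pose: lid-top contour onto z = 0.039, with the lip as a check.

```bash
python3 - <<'E'
from h import *
f=load('scene'); im=f['img']; k=4
cx0,cy0,w,h=255,128,80,60
g=cv2.resize(im[cy0:cy0+h,cx0:cx0+w],None,fx=k,fy=k,interpolation=cv2.INTER_CUBIC); hsv=cv2.cvtColor(g,cv2.COLOR_RGB2HSV); v=hsv[...,2]
for T in (140,155,170):
    m=(v>T).astype(np.uint8); m[210:,:]=0; m[:,300:]=0
    m=cv2.morphologyEx(m,cv2.MORPH_OPEN,np.ones((9,9),np.uint8)); m=cv2.morphologyEx(m,cv2.MORPH_CLOSE,np.ones((9,9),np.uint8))
    n,l,st,c=cv2.connectedComponentsWithStats(m); i=1+np.argmax(st[1:,4])
    cs,_=cv2.findContours((l==i).astype(np.uint8),cv2.RETR_EXTERNAL,cv2.CHAIN_APPROX_NONE); p=cv2.convexHull(max(cs,key=len))[:,0]
    P=np.array([onz(f,cx0+(x+.5)/k-.5,cy0+(y+.5)/k-.5,.039)[:2] for x,y in p])*1000
    r=cv2.minAreaRect(P.astype(np.float32)); print(T,st[i],r)
    for j in range(n):
        if 60<st[j,4]<2500: print('   blob',st[j],c[j]/k+[cx0,cy0], onz(f,*(c[j]/k+[cx0,cy0]),.026)[:2])
# lip corners from the 5x picture: left (360,255) right(428,287) approx
for u,vv in [(395,268),(362,250),(428,285)]: print(onz(f,200+u/5-.4,115+vv/5-.4,.025)[:2])
cv2.imwrite('pics/c4.png',cv2.resize(im[140:185,255:305][:,:,::-1],None,fx=12,fy=12,interpolation=cv2.INTER_CUBIC))
E
```

```text
140 [   40    36   235   152 21258] ((643.6047973632812, 214.32806396484375), (154.9062957763672, 154.82864379882812), 9.730448722839355)
   blob [  34    0   83   30 1872] [274.03605769 131.12980769] [0.68310283 0.37639087]
   blob [157   0  44  12 356] [298.83567416 129.03230337] [0.75521016 0.33183935]
   blob [  0  14  27  31 598] [257.60827759 135.58486622] [0.62621329 0.39100493]
155 [   41    37   234   149 20817] ((644.1361083984375, 214.8121337890625), (152.772216796875, 153.1778106689453), 9.801727294921875)
   blob [ 35   0  70  28 983] [273.21236012 130.32807731] [0.68352668 0.382037  ]
   blob [  0  15  26  29 555] [257.54774775 135.57252252] [0.62609354 0.39119522]
170 [   42    37   232   148 19694] ((644.200927734375, 214.98727416992188), (151.18276977539062, 151.92771911621094), 9.64944076538086)
   blob [ 37   0  64  10 517] [271.9811412 128.9303675] [0.68481004 0.39148337]
   blob [  0  15  26  28 529] [257.51654064 135.55434783] [0.62606784 0.39134959]
[0.58522654 0.20613256]
[0.57910121 0.23394807]
[0.5917938  0.17956373]
```

View pics/c4.png

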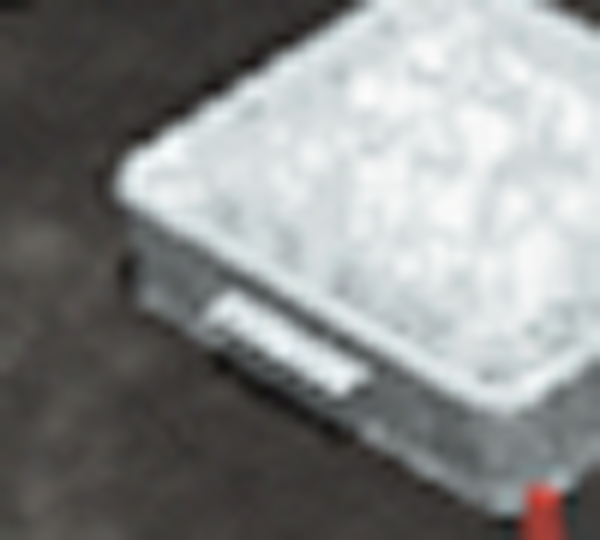

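Both views agree: lid yaw ≈ 0.17, lip middle ≈ (0.582, 0.206). In the crop the lip runs from (205,320) to (370,375). I'll move to the stand-off in front of the lip.

>>> {"name": "move_arm", "arguments": {"gripper": [0,0,0,0,0,0,0,0], "linear": [[1.6,-3.9,0],[1.6,-3.9,0],[1.6,-3.9,0],[1.6,-3.9,0],[1.5,-3.9,0],[1.5,-4.0,0],[0,0,0],[0,0,0]], "twist": [0,0,0,0,0,-8,-2.2,0]}}

```text
clock: 4.45
position: [0.4483, 0.1817, 0.1845]
tool_rot: [-3.142, 0.0, -2.973]
force: [-0.5, 0.4, -0.7]
grip_width: 0.0177
finger_force: 78.7
```

```bash
python3 - <<'E'
from h import *
goto(.4494,.1835,.013,.17)
f=grab('scene'); print('bag knot',onz(f,240,205,.05), onz(f,218,218,.03))
cv2.imwrite('pics/s5.png',cv2.resize(f['img'][90:250,180:380][:,:,::-1],None,fx=4,fy=4,interpolation=cv2.INTER_CUBIC)[:600])
E
```

```text
pos [0.4483 0.1817 0.1845] rot [-3.142  0.    -2.973] shift cm [-0.14  0.16 17.15] then twist -0.1
bag knot [0.39563359 0.11770613 0.05      ] [0.32920371 0.1316275  0.03      ]
```

View pics/s5.png

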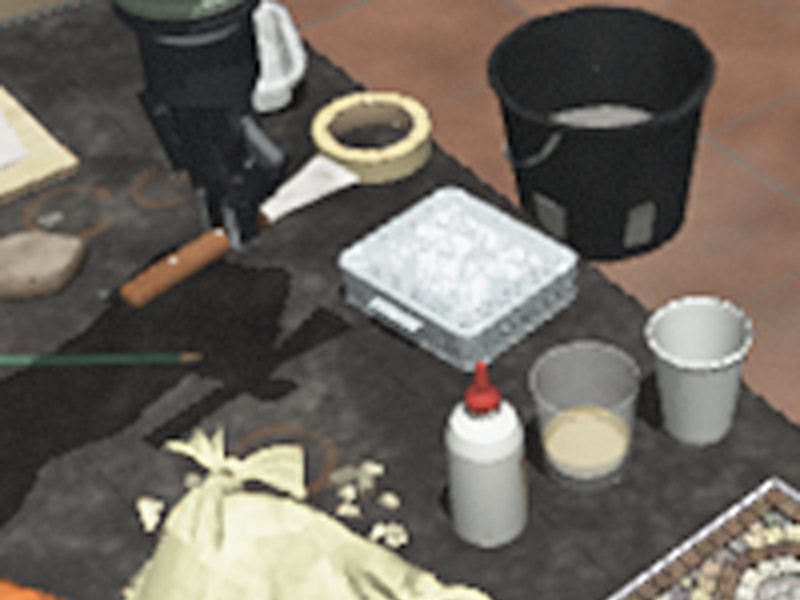

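The spatula is level in the gripper. The bag's knot, near (0.38, 0.15), is close to where the handle end would swing. So I'll approach at yaw ≈ 0.05 with the tip slightly to the +y side of the lip's middle.

```bash
python3 - <<'E'
from h import *
goto(.446,.2065,.013,.05)
E
```

```text
pos [0.4485 0.1826 0.1844] rot [ 3.141  0.    -2.973] shift cm [-0.15  2.39 17.14] then twist 6.8
```

>>> {"name": "move_arm", "arguments": {"gripper": [0,0,0,0,0,0,0,0], "linear": [[-0.1,2.4,2],[0,0,4],[0,0,4],[0,0,4],[0,0,2.2],[0,0,1],[0,0,0],[0,0,0]], "twist": [0,6.8,0,0,0,0,0,0]}}

```text
clock: 5.3
position: [0.4458, 0.207, 0.0131]
tool_rot: [3.141, 0.001, -3.091]
force: [0.1, 0.4, 0.1]
grip_width: 0.0177
finger_force: 78.7
```

```bash
python3 - <<'E'
from h import *
goto(.446,.2065,.013,.05)
f=grab('scene'); g=grab('side')
a=cv2.resize(f['img'][130:190,215:305],None,fx=8,fy=8,interpolation=cv2.INTER_CUBIC)
cv2.imwrite('pics/s6.png',a[:,:,::-1])
E
```

```text
pos [0.4458 0.207  0.0131] rot [ 3.141e+00  1.000e-03 -3.091e+00] shift cm [-0.02 -0.05  0.01] then twist 0.1
```

View pics/s6.png

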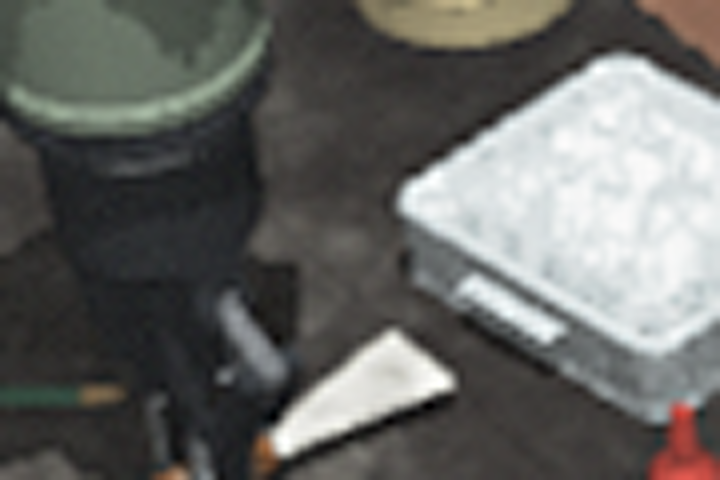

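The crop shows the blade tip corners at crop (392,330) and (455,380), and the lip from (460,285) to (560,330). The blade is in front of the lip and square to it. That was my tenth picture, so from here on I work from numbers only.

```bash
python3 - <<'E'
from h import *
f=load('scene'); c=lambda u,v,z:onz(f,215+u/8-.45,130+v/8-.45,z)[:2].round(4)
print('tip',c(394,332,.016),c(454,382,.016)); print('lip outer',c(452,293,.026),c(548,345,.026)); print('lip inner',c(470,275,.026),c(568,325,.026))
E
```

```text
tip [0.547  0.2337] [0.5486 0.1939]
lip outer [0.5719 0.2284] [0.5831 0.1786]
lip inner [0.5835 0.233 ] [0.5959 0.1834]
```

>>> {"name": "move_arm", "arguments": {"gripper": [0,0,0,0,0,0,0,0], "linear": [[0,0,0],[0,-1.3,0],[-0.9,0,0],[-0.9,0,0],[-0.7,0,0],[-0.6,0,0],[-0.4,0,0],[0,0,0]], "twist": [-4.6,0,0,0,0,0,0,0]}}

```text
clock: 6.2
position: [0.4821, 0.1982, 0.0122]
tool_rot: [3.142, 0.0, -3.01]
force: [0.4, -0.1, -1.1]
grip_width: 0.0178
finger_force: 78.7
```

```bash
python3 - <<'E'
from h import *
s=monitor.observe(); goto(.4829,.1988,.013,.13); print(s['force'].round(2),s['moment'].round(2))
E
```

```text
pos [0.4821 0.1982 0.0122] rot [ 3.142  0.    -3.01 ] shift cm [-0.08  0.05 -0.08] then twist 0.1
[ 0.42 -0.1  -1.14] [-0.01 -0.02 -0.01]
```

>>> {"name": "move_arm", "arguments": {"gripper": [0,0,0,0,0,0], "linear": [[0,0,-0.5],[0,0,-0.5],[0,0,-0.4],[0,0,-0.4],[0,0,-0.4],[0,0,0]], "twist": [0,0,0,0,0,0]}}

```text
clock: 6.8
position: [0.482, 0.1982, 0.0349]
tool_rot: [3.141, 0.001, -3.01]
force: [-0.3, -0.5, -0.6]
grip_width: 0.0179
finger_force: 79.9
```

```bash
cat > lid.py <<'E'
from h import *
s=monitor.observe(); print(s['clock'],s['position'].round(4),s['force'].round(2),s['moment'].round(3),s['grip_width'].round(4))
E
python3 lid.py
```

```text
Traceback (most recent call last):
  File "lid.py", line 2, in <module>
    s=monitor.observe(); print(s['clock'],s['position'].round(4),s['force'].round(2),s['moment'].round(3),s['grip_width'].round(4))
                                                                                                          ^^^^^^^^^^^^^^^^^^^^^
AttributeError: 'float' object has no attribute 'round'
```

```bash
sed -i "s/,s\['grip_width'\].round(4)//" lid.py; python3 lid.py; python3 - <<'E'
from h import *
a=load('scene')['img'].astype(int); f=grab('scene'); b=f['img'].astype(int)
d=np.abs(a-b).max(2)
for (n,x0,x1,y0,y1) in [('front edge left',262,275,150,165),('lid interior',280,310,140,160),('front corner',292,304,165,180),('right corner',318,330,150,165),('hinge top',285,300,134,140)]:
    print(n,d[y0:y1,x0:x1].mean().round(1))
# lid front-left corner: bright boundary column profile at rows
print('a',a[150:172:2,262:276:2].max(2).tolist()); print('b',b[150:172:2,262:276:2].max(2).tolist())
E
```

```text
6.8 [0.482  0.1982 0.0349] [-0.26 -0.46 -0.62] [-0.039  0.008  0.019]
front edge left 42.5
lid interior 11.5
front corner 28.1
right corner 9.4
hinge top 17.0
a [[60, 58, 55, 73, 184, 232, 219], [69, 58, 150, 244, 234, 225, 225], [62, 87, 242, 224, 227, 223, 232], [71, 91, 225, 244, 235, 220, 217], [73, 68, 101, 176, 229, 221, 200], [73, 81, 96, 105, 110, 190, 231], [81, 70, 70, 104, 111, 110, 127], [84, 75, 86, 127, 103, 117, 188], [77, 69, 64, 84, 115, 184, 217], [82, 79, 85, 69, 66, 117, 92], [68, 74, 81, 72, 60, 49, 37]]
b [[60, 60, 232, 238, 228, 229, 235], [67, 101, 235, 231, 218, 213, 233], [62, 66, 126, 199, 229, 204, 187], [73, 60, 124, 121, 160, 210, 221], [67, 68, 95, 134, 130, 116, 176], [32, 82, 122, 124, 98, 112, 147], [43, 68, 67, 113, 127, 185, 233], [131, 65, 78, 133, 233, 230, 212], [113, 34, 129, 234, 219, 205, 209], [34, 123, 240, 228, 224, 220, 218], [29, 231, 226, 227, 223, 220, 193]]
```

The lid's front corner has moved up about 3 px, so prising works. Now I'll follow the arc.

>>> {"name": "move_arm", "arguments": {"gripper": [0,0,0,0,0,0,0,0], "linear": [[-0.2,0,-1.3],[-0.3,0,-1.3],[-0.5,0,-1.2],[-0.5,0,-1.2],[-0.7,0,-1.1],[-0.8,0,-1.1],[-0.9,0,-0.9],[-1.0,0,-0.9]], "twist": [0,0,0,0,0,0,0,0]}}

```text
clock: 7.65
position: [0.5303, 0.2045, 0.1245]
tool_rot: [-3.141, -0.001, -3.01]
force: [-1.4, 0.7, -1.9]
grip_width: 0.0175
finger_force: 79.8
```

```bash
python3 lid.py; python3 - <<'E'
from h import *
a=load('scene')['img'].astype(int); f=grab('scene'); b=f['img'].astype(int)
m=(np.abs(a-b).max(2)>40).astype(np.uint8); m=cv2.morphologyEx(m,cv2.MORPH_OPEN,np.ones((2,2),np.uint8))
m[:,:255]=0; ys,xs=np.nonzero(m); print(len(xs),xs.min(),xs.max(),ys.min(),ys.max())
v=b.min(2)
for r in range(90,185,6): print(r,''.join('#' if q>150 else '+' if q>90 else '.' for q in v[r,225:345:2]))
E
```

```text
7.65 [0.5303 0.2045 0.1245] [-1.38  0.67 -1.89] [-0.037  0.26   0.105]
3356 255 324 18 192
90 ....+.............++.+++++++++++++......++++++++++++++++++++
96 #####+..........++++...+.++++++++++.....++..................
102 ########..............+.+.+.................................
108 ########+..............+++++................................
114 #########.............######++.+.+++........................
120 ......................+....+.+#+..+.++++.......++++####+++..
126 ....................++..#####+...++++++.+.....+.............
132 .......................+..+++#####+..+......................
138 ........................+########++####+....................
144 .....................+####...++++++++++###+++.............+.
150 ................+.+....+++++++.........++++++++++.......+...
156 ...........#.........+++++#+................++++++...+++++++
162 .....................++++++...+#####+.......++++++......++++
168 ........................++++++######++###++++++............+
174 .............................++++++##++++++...............+#
180 ..................................++++#......++++++++++++...
```

The lid is rising: contact force is about 2 N and the interior is showing. Continuing along the arc.

>>> {"name": "move_arm", "arguments": {"gripper": [0,0,0,0,0,0,0,0], "linear": [[-1.1,0.05,-0.7],[-1.1,0.05,-0.7],[-1.2,0.05,-0.5],[-1.2,0.05,-0.4],[-1.3,0.05,-0.2],[-1.3,0.05,-0.2],[-1.3,0.05,0],[-1.3,0.05,0]], "twist": [0,0,0,0,0,0,0,0]}}

```text
clock: 8.5
position: [0.627, 0.2215, 0.1507]
tool_rot: [-3.141, -0.001, -3.01]
force: [-1.6, 0.1, 0.0]
grip_width: 0.0177
finger_force: 80.0
```

>>> {"name": "move_arm", "arguments": {"gripper": [0,0,0,0,0], "linear": [[-1.3,0.05,0.2],[-1.3,0.05,0.4],[-1.2,0.05,0.4],[-1.2,0.05,0.4],[0,0,0]], "twist": [0,0,0,0,0]}}

```text
clock: 9.0
position: [0.6765, 0.2298, 0.1358]
tool_rot: [-3.141, -0.001, -3.01]
force: [-0.6, -0.7, -1.2]
grip_width: 0.0177
finger_force: 80.1
```

```bash
cat > asc.py <<'E'
from h import *
import sys
n=sys.argv[1]; x0,x1,y0,y1,st=map(int,sys.argv[2:7])
f=grab(n); v=f['img'].min(2)
for r in range(y0,y1,st): print(r,''.join('#' if q>150 else '+' if q>90 else '.' for q in v[r,x0:x1:max(1,st//2)]))
E
python3 lid.py; python3 asc.py scene 235 345 85 185 4
```

```text
9.0 [0.6765 0.2298 0.1358] [-0.65 -0.67 -1.15] [-0.063  0.04  -0.016]
85 ............++.+..+...+.............+++++++++++++++++++
89 ..++#+..........+.+++++.............+++++++++++++++++++
93 #########....++++++++..............+..+++..............
97 #######+##++++++++++++............+....................
101 ##########+.+.++++.+..+............+...................
105 ########+##....+++++++.+............++.+#+.............
109 ##########.......++++++.+.............+#++###+.........
113 #########........++++++...+..........#######++##.......
117 ######+......##+++++++.+##++......######+++##+++++#+...
121 ............#+........+............##++++++######+++...
125 ............+#+................+.+##+++++#########+....
129 ...................+....+.....++++##+++###########+....
133 ................+.+...........+++##+++###########+.....
137 ..............................+++#+++############+.....
141 ..........................++++++++++############+......
145 ......................++++++++++++++############+...++.
149 ....................++++.........++++++########+...+++.
153 .................++++++#+..+#++...+##++++++###+.......+
157 ................++++##..+##++###++######+++++...+++++++
161 ................+++++..++###########+####++#+.....+++++
165 ................+++++++##++..+++##+++#++++++.........++
169 ....................++++++##########+#++++............#
173 .......................++++++####++++++..............+#
177 ..........................++++++#+++.....++#+++++++...+
181 ..............................+#.......+++++++++++++...
```

```bash
python3 - <<'E'
from h import *
f=load('scene'); y=.17; u=np.array([np.cos(y),np.sin(y)]);w=np.array([-u[1],u[0]]); h=np.array([.7175,.2292])
for t in (1.57,1.75,1.9,2.0,2.1,2.2):
    o=[]
    for yy in (.070,-.070):
        for hz in (.0,.015):
            r=.133; p=h+u*(-r*np.cos(t)+hz*np.sin(t))+w*yy; z=.024+r*np.sin(t)+hz*np.cos(t); o.append(proj(f,[*p,z]).round(0).tolist())
    print(t,o)
E
```

```text
1.57 [[290.0, 106.0], [293.0, 104.0], [323.0, 123.0], [326.0, 120.0]]
1.75 [[295.0, 103.0], [299.0, 102.0], [328.0, 120.0], [331.0, 118.0]]
1.9 [[300.0, 102.0], [303.0, 102.0], [332.0, 118.0], [335.0, 118.0]]
2.0 [[302.0, 102.0], [305.0, 102.0], [335.0, 118.0], [338.0, 118.0]]
2.1 [[305.0, 102.0], [308.0, 102.0], [338.0, 118.0], [340.0, 118.0]]
2.2 [[307.0, 102.0], [310.0, 103.0], [340.0, 118.0], [342.0, 119.0]]
```

The lid stands near 2.0 rad. A little more push, then I'll back off toward the spatula's old free spot.

>>> {"name": "move_arm", "arguments": {"gripper": [0,0,0,0,0,0,0,0], "linear": [[-0.8,0,0.5],[-0.6,0,0.4],[0,0,0],[2,0,0],[4,0,-2],[4,0,-2],[4,2,0],[0,4,0]], "twist": [0,0,0,0,0,0,0,0]}}

```text
clock: 9.85
position: [0.5397, 0.2694, 0.169]
tool_rot: [-3.139, -0.002, -3.013]
force: [2.4, 1.2, -0.3]
grip_width: 0.0178
finger_force: 79.9
```

```bash
python3 lid.py; python3 - <<'E'
from h import *
goto(.545,.4175,.006,0)
E
```

```text
9.85 [0.5397 0.2694 0.169 ] [ 2.4   1.2  -0.29] [ 0.02  -0.092 -0.021]
pos [0.5397 0.2694 0.169 ] rot [-3.139e+00 -2.000e-03 -3.013e+00] shift cm [-2.46 14.66 16.25] then twist 7.4
```

>>> {"name": "move_arm", "arguments": {"gripper": [0,0,0,0,0,0,0,0], "linear": [[-0.6,3.5,0],[-0.6,3.6,0],[-0.6,3.6,0],[-0.6,3.6,0],[0,0,3],[0,0,4],[0,0,4],[0,0,2]], "twist": [0,0,0,0,7.4,0,0,0]}}

```text
clock: 10.65
position: [0.5471, 0.4168, 0.0349]
tool_rot: [-3.139, -0.003, -3.139]
force: [0.4, -0.8, -0.4]
grip_width: 0.0173
finger_force: 79.9
```

>>> {"name": "move_arm", "arguments": {"gripper": [0,0], "linear": [[0,0,1],[0,0,0]], "twist": [0,0]}}

```text
clock: 10.85
position: [0.5481, 0.4175, 0.0275]
tool_rot: [-3.141, -0.001, -3.139]
force: [-0.2, -0.2, 0.5]
grip_width: 0.0181
finger_force: 79.9
```

```bash
python3 lid.py; python3 - <<'E'
from h import *
goto(.545,.4175,.006,0)
E
```

```text
10.85 [0.5481 0.4175 0.0275] [-0.23 -0.17  0.49] [0.015 0.062 0.007]
pos [0.5481 0.4175 0.0275] rot [-3.141e+00 -1.000e-03 -3.139e+00] shift cm [0.31 0.   2.15] then twist 0.1
```

>>> {"name": "move_arm", "arguments": {"gripper": [0,0,0,0,0.3,0.6,0.7,0.7], "linear": [[0,0,1],[0,0,0.8],[0,0,0.3],[0,0,0],[0,0,0],[0,0,0],[0,0,0],[0,0,0]], "twist": [0,0,0,0,0,0,0,0]}}

```text
clock: 11.65
position: [0.5486, 0.4179, 0.0075]
tool_rot: [3.141, 0.0, -3.139]
force: [-0.4, -0.4, -0.5]
grip_width: 0.0599
finger_force: 0.0
```

>>> {"name": "move_arm", "arguments": {"gripper": [0.7,0.7,0.7,0.7,0.7,0.7,0.7,0.7], "linear": [[0,0,0],[0,0,-1],[0,0,-4],[0,0,-5],[0,0,-5],[0,0,-5],[0,0,0],[0,0,0]], "twist": [0,0,0,0,0,0,0,0]}}

```text
clock: 12.45
position: [0.5489, 0.4181, 0.2094]
tool_rot: [3.14, 0.002, -3.139]
force: [-0.4, -0.7, -0.9]
grip_width: 0.0598
finger_force: 0.0
```

```bash
python3 lid.py; python3 - <<'E'
from h import *
goto(.62,.22,.23,.17)
f=grab('wrist'); im=f['img']; hsv=cv2.cvtColor(im,cv2.COLOR_RGB2HSV)
m=((hsv[...,0]<18)&(hsv[...,1]>120)&(hsv[...,2]>60)).astype(np.uint8); m=cv2.morphologyEx(m,cv2.MORPH_OPEN,np.ones((3,3),np.uint8)); m[:,:250]=0; m[:,390:]=0; m[240:]=0
n,l,st,c=cv2.connectedComponentsWithStats(m); i=1+np.argmax(st[1:,4]); ys,xs=np.nonzero(l==i)
P=np.array([onz(f,x,y,.011)[:2] for x,y in zip(xs,ys)])*1000; print(st[i],cv2.minAreaRect(P.astype(np.float32)))
E
```

```text
12.45 [0.5489 0.4181 0.2094] [-0.38 -0.65 -0.89] [0.005 0.005 0.012]
pos [0.5489 0.4181 0.2094] rot [ 3.140e+00  2.000e-03 -3.139e+00] shift cm [ -7.07 -19.82  -2.08] then twist -9.6
[ 305   93   21  106 1952] ((513.0577392578125, 416.823974609375), (116.65922546386719, 21.729320526123047), 1.2558172941207886)
```

The spatula lies as before: its handle rectangle measures 117 × 22 mm on the table. Next I'll move the camera over the open tin.

>>> {"name": "move_arm", "arguments": {"gripper": [0.9,0.9,0.9,0.9,0.9,0.9,0.9,0.9], "linear": [[0,0,-4],[-1,-4,0],[-1,-4,0],[-1,-4,0],[-1.5,-4,0],[-1.5,-4,0],[0,0,0],[0,0,0]], "twist": [0,0,0,0,0,-5,-4.6,0]}}

```text
clock: 13.3
position: [0.6089, 0.2166, 0.2461]
tool_rot: [-3.141, -0.002, -2.972]
force: [-0.3, 0.6, 0.5]
grip_width: 0.0765
finger_force: 0.0
```

```bash
python3 lid.py; python3 - <<'E'
from h import *
f=grab('wrist'); im=f['img']; hsv=cv2.cvtColor(im,cv2.COLOR_RGB2HSV)
y=.17; u=np.array([np.cos(y),np.sin(y)]);w=np.array([-u[1],u[0]]); c=np.array([.6515,.2178])
for a,b in [(-.061,-.07),(-.061,.07),(.061,.07),(.061,-.07),(0,0)]: print('inner',proj(f,[*(c+a*u+b*w),.010]).round(0))
for r in range(130,330,8): print(r,' '.join('%3d/%2d/%3d'%tuple(hsv[r,q]) for q in range(240,410,14)))
E
```

```text
13.3 [0.6089 0.2166 0.2461] [-0.33  0.55  0.53] [ 0.018  0.021 -0.018]
inner [256. 159.]
inner [368. 159.]
inner [363. 248.]
inner [262. 248.]
inner [312. 205.]
130   8/46/ 61  15/41/ 62  12/39/ 65  12/39/ 65  10/36/ 64  11/48/ 59  15/40/ 63  10/38/ 61  14/38/ 87  15/40/ 76  16/39/ 86  15/39/ 39  18/32/ 40
138   9/44/ 58  16/38/ 73  13/37/ 62  10/37/ 62   9/42/ 61  11/42/ 67  12/40/ 63  17/37/ 62  15/37/ 96  16/34/ 83  15/37/ 83  20/31/ 49  15/35/ 44
146   7/39/ 59  12/43/ 59  11/33/ 61  13/37/ 62  13/36/ 63  13/36/ 64  11/42/ 67   9/43/ 59  16/40/ 82  13/41/ 74  16/39/ 86  18/34/ 76  15/36/ 42
154  10/38/ 60   7/40/ 58  90/ 9/142  94/12/147  90/10/148  94/12/149  94/12/149  90/12/164  90/11/142  15/35/ 73  15/36/ 85  21/32/111  15/41/ 37
162  15/33/ 62  93/11/228 107/10/238 105/13/231 105/11/232 106/12/233 105/16/228 107/16/227 107/10/240 100/13/232  16/40/ 83  16/40/ 70  18/40/ 32
170  12/41/ 62  94/19/ 93 105/ 4/250 105/ 6/249 105/ 4/251 105/ 8/247 105/ 2/254 108/ 5/251 100/ 3/252 108/17/220  14/37/ 75  15/36/ 70  12/44/ 29
178  14/38/ 73  93/19/124 109/ 8/246 108/ 5/251 105/ 4/25
[... 2054 characters left out ...]
 95/ 6/246  94/ 7/244  98/ 9/237  98/ 9/240  98/ 9/240  95/15/221  11/120/198  11/119/185 105/32/ 16
298  12/146/203  95/19/145  94/ 7/243  94/ 9/237  94/ 7/243  94/ 7/243  93/10/232  94/ 9/240  94/ 7/244  94/16/220  11/115/201  11/115/198  90/18/ 14
306   9/151/103  93/18/144 100/ 6/246  94/ 9/237  94/ 7/241  94/ 7/242  97/10/233  94/ 9/238  96/ 5/249  95/14/219  12/109/196  11/107/198 105/34/ 15
314 179/130/ 92  96/19/136  98/ 9/236  94/ 9/238  94/ 7/239  94/ 7/242  94/ 7/240  93/11/230  94/ 7/243  94/16/222  11/113/201  12/97/197   0/26/ 20
322   6/165/ 82  95/18/154  94/ 9/234  94/ 9/235  94/ 8/238  94/ 7/244  94/ 7/243  93/11/231  90/ 7/242  97/15/222  11/113/199  11/117/200  11/116/169
```

```bash
cat >> h.py <<'E'
SL=np.array([(27,-22),(29,-10),(12,36),(-10,51),(-28,40),(-29,37),(-28,-11),(-25,-33),(-11,-44),(13,-51)],float)/1000
def mom(P):
    m=cv2.moments((P*1e4).astype(np.float32)); c=np.array([m['m10'],m['m01']])/m['m00']/1e4
    th=.5*np.arctan2(2*m['mu11'],m['mu20']-m['mu02']); return c,th,m['m00']/1e8
def pose(P):
    "slab frame pose (two candidates, half-turn apart) from outline P in world xy, by centroid and principal axis"
    c0,t0,a0=mom(SL); c,t,a=mom(P); out=[]
    for k in (0,np.pi):
        y=(t-t0+k+np.pi)%(2*np.pi)-np.pi; M=np.array([[np.cos(y),-np.sin(y)],[np.sin(y),np.cos(y)]])
        o=c-M@c0; Q=(o+SL@M.T)*1000
        e=np.mean([abs(cv2.pointPolygonTest(Q.astype(np.float32).reshape(-1,1,2),(float(p[0]*1000),float(p[1]*1000)),True)) for p in P])
        out.append((round(float(e),2),o.round(4),round(y,3)))
    print('area ratio',round(a/a0,3),'rect mm',[round(v,1) for v in cv2.minAreaRect((P*1000).astype(np.float32))[1]],sorted(out,key=lambda r:r[0])); return sorted(out,key=lambda r:r[0])[0]
def slabmask(f,box):
    x0,x1,y0,y1=box; hsv=cv2.cvtColor(f['img'],cv2.COLOR_RGB2HSV); m=np.zeros(hsv.shape[:2],np.uint8)
    s=hsv[y0:y1,x0:x1].astype(int); m[y0:y1,x0:x1]=(s[...,0]>21)&(s[...,0]<40)&(s[...,1]>14)&(s[...,2]>40)
    m=cv2.morphologyEx(m,cv2.MORPH_CLOSE,np.ones((3,3),np.uint8)); m=cv2.morphologyEx(m,cv2.MORPH_OPEN,np.ones((3,3),np.uint8))
    n,l,st,c=cv2.connectedComponentsWithStats(m); i=1+np.argmax(st[1:,4]); cs,_=cv2.findContours((l==i).astype(np.uint8),cv2.RETR_EXTERNAL,cv2.CHAIN_APPROX_NONE)
    return (l==i),cv2.convexHull(max(cs,key=cv2.contourArea))[:,0]
E
python3 - <<'E'
from h import *
f=load('wrist'); m,p=slabmask(f,(262,366,165,250))
for r in range(180,240,2): print(r,''.join('#' if q else '.' for q in m[r,262:368]))
for z in (.004,.011,.018): pose(np.array([onz(f,x,y,z)[:2] for x,y in p]))
f=grab('scene'); m,p=slabmask(f,(260,330,148,182))
for r in range(148,182,2): print(r,''.join('#' if q else '.' for q in m[r,260:330]))
E
```

```text
180 ..........................................................................................................
182 ..........................................................................................................
184 .........................................................################.................................
186 ....................................................###########################...........................
188 ...............................................#####################################......................
190 ..........................................##############################################..................
192 ......................................######################################################..............
194 ................................############################################################..............
196 ............................################################################################..............
198 .........................##################################################################......
[... 3237 characters left out ...]
###......................
164 .........................#######################......................
166 .................................##############.......................
168 ......................................................................
170 ......................................................................
172 ......................................................................
174 ......................................................................
176 ......................................................................
178 ......................................................................
180 ......................................................................
```

The slab is at (0.6485, 0.2224), yaw −2.911. Outline residual is 0.35 mm and the rectangle 55 × 99 mm, near 58 × 102. Before grasping, I'll look at the opening from above with the wrist camera.

>>> {"name": "move_arm", "arguments": {"gripper": [1,1,1,1,1,1,1,1], "linear": [[1.2,-4.4,0],[1.2,-4.4,0],[1.2,-4.4,0],[1.2,-4.4,0],[1.2,-4.4,0],[1.2,-4.4,0],[1.2,-4.4,0],[1.2,-4.4,0]], "twist": [0,0,0,0,0,0,0,0]}}

```text
clock: 14.2
position: [0.5737, -0.1455, 0.2471]
tool_rot: [3.141, -0.0, -2.972]
force: [0.7, -0.5, -0.7]
grip_width: 0.0855
finger_force: 0.0
```

>>> {"name": "move_arm", "arguments": {"gripper": [1,1,1,1], "linear": [[1.2,-4.4,0],[1.2,-4.4,0],[0,0,0],[0,0,0]], "twist": [0,0,0,0]}}

```text
clock: 14.6
position: [0.5651, -0.2357, 0.2468]
tool_rot: [3.141, -0.001, -2.974]
force: [-0.1, 1.6, 0.1]
grip_width: 0.0855
finger_force: 0.0
```

```bash
python3 - <<'E'
from h import *
f=grab('wrist'); im=f['img']; hsv=cv2.cvtColor(im,cv2.COLOR_RGB2HSV)
s=monitor.observe(); print(s['position'],s['tool_rot'],s['qpos'].round(2))
print(proj(f,[.606,-.231,.02]))
for r in range(130,280,6): print(r,' '.join('%3d/%2d/%3d'%tuple(hsv[r-2:r+3,q-2:q+3].reshape(-1,3).mean(0)) for q in range(230,400,10)))
E
```

```text
[ 0.5654999  -0.23454777  0.24686271] [ 3.14062411e+00 -3.19037388e-04 -2.97160221e+00] [ 0.33  0.49 -0.04  1.62  0.02  1.04  2.02]
[314.93716984 206.36239025]
130  11/39/ 57  74/57/162  15/101/142  11/87/161  42/65/175  53/49/189  59/47/206  93/27/205 129/11/192 116/ 9/181  99/13/160  81/18/128  73/23/ 99  44/26/ 79  11/33/ 64  14/37/ 64  15/36/ 65
136  14/39/ 61  71/53/149  15/99/138  13/106/151  12/105/154  12/99/161  15/123/167  13/108/150  12/101/151  12/112/138  15/113/149  11/89/151  38/61/168  52/47/183  70/39/196  95/22/195 107/ 8/188
142  14/41/ 58  73/56/155  16/87/139  17/54/178  17/57/167  16/64/169  13/55/168  12/55/171  12/64/163  12/89/143  15/113/148  13/112/140   8/99/145  13/108/130  16/123/132  13/127/136  13/117/142
148  14/39/ 55  73/55/150  15/81/131  18/54/156  20/77/198  20/68/207  14/80/154  13/75/145  15/90/148  14/79/141  11/40/177  21/61/198  15/46/193  19/32/162  17/51/143  14/66/161  13/80/152
154  15/36/ 58  72/61/161  12/87/124  27/48/175  23/73/235  13/69/141  14/108/132  14/118/144  15/101/154  16/115/127  12/106/164  18/82/171  23/67/237  32/27/148
[... 3200 characters left out ...]
128  18/77/175  16/47/127  16/51/150  12/60/152  13/70/168  17/82/176  24/73/232  28/39/134  19/94/108  93/19/175
262  12/37/ 53  88/51/154  11/103/133  13/119/128  15/123/125  18/118/121  18/112/109  11/110/135  10/123/136  15/137/135  10/100/114  14/95/115  15/99/129  16/93/129  14/58/125  15/104/111 140/10/181
268  13/35/ 54  69/20/127  97/16/151 123/11/167 102/11/163 127/12/175  98/24/165  92/40/154  68/59/150  43/88/147  29/80/132  14/95/138  13/110/120  13/117/152  15/105/146  12/131/137 123/10/170
274  15/35/ 54  14/38/ 72  13/38/ 61  15/35/ 66  16/35/ 72  13/38/ 57  15/33/ 67  26/30/ 70  44/27/ 87  73/23/111  69/19/126  96/15/151 129/10/167 109/13/163 127/14/178  96/28/172  94/15/140
```

```bash
python3 - <<'E'
from h import *
f=load('wrist'); im=f['img']; hsv=cv2.cvtColor(cv2.medianBlur(im,3),cv2.COLOR_RGB2HSV).astype(int)
H,S,V=hsv[...,0],hsv[...,1],hsv[...,2]
m=((S<25)&(S>14)&(V<204)&(H>11)&(H<24)).astype(np.uint8); m[:165]=0;m[245:]=0;m[:,:270]=0;m[:,370:]=0
m=cv2.morphologyEx(m,cv2.MORPH_OPEN,np.ones((3,3),np.uint8))
n,l,st,c=cv2.connectedComponentsWithStats(m); i=1+np.argmax(st[1:,4]); print(st[i],c[i]); m=l==i
for r in range(160,250,2): print(r,''.join('#' if q else '.' for q in m[r,272:372]))
print('V row detail')
for r in (178,200,220): print(r,[(int(V[r,q]),int(S[r,q])) for q in range(276,366,3)])
E
```

```text
[ 291  169   61   67 2345] [318.91130064 201.92707889]
160 ....................................................................................................
162 ....................................................................................................
164 ....................................................................................................
166 ....................................................................................................
168 ....................................................................................................
170 ..........................#####.#############.####..................................................
172 .........................#############.#################............................................
174 .........................#########....#########..#########..........................................
176 .........................#################.....############.........................................
178 ............................###########..##########..#######....................................
[... 3998 characters left out ...]
(145, 60), (211, 64), (195, 68)]
200 [(144, 113), (153, 48), (226, 42), (234, 37), (198, 45), (141, 24), (187, 20), (186, 21), (202, 19), (199, 18), (190, 20), (194, 20), (202, 19), (203, 20), (195, 21), (195, 22), (201, 18), (194, 18), (97, 24), (87, 23), (88, 23), (88, 23), (88, 29), (104, 49), (115, 55), (117, 54), (142, 52), (61, 92), (59, 121), (56, 114)]
220 [(103, 77), (118, 110), (119, 111), (116, 112), (98, 101), (210, 45), (251, 18), (251, 18), (248, 21), (181, 46), (146, 30), (186, 22), (189, 22), (191, 20), (203, 19), (195, 18), (183, 21), (183, 20), (196, 20), (202, 18), (190, 19), (186, 21), (185, 21), (195, 18), (192, 20), (197, 23), (233, 37), (241, 33), (240, 34), (151, 52)]
```

```bash
cat > op.py <<'E'
import h
from h import *
# slab outline grown by the 4 mm joint (rounded), as outline to compare moments with
c=np.zeros((1400,1000),np.uint8); cv2.fillPoly(c,[np.round(SL*1e4+[500,700]).astype(np.int32)],1)
c=cv2.dilate(c,cv2.getStructuringElement(cv2.MORPH_ELLIPSE,(81,81))); k,_=cv2.findContours(c,cv2.RETR_EXTERNAL,cv2.CHAIN_APPROX_TC89_L1)
G=(cv2.convexHull(k[0])[:,0]-[500,700])/1e4
f=load('wrist'); hsv=cv2.cvtColor(cv2.medianBlur(f['img'],3),cv2.COLOR_RGB2HSV).astype(int); H,S,V=hsv[...,0],hsv[...,1],hsv[...,2]
for smax in (25,29):
    m=((S<smax)&(S>14)&(V<204)&(H>9)&(H<24)).astype(np.uint8); m[:165]=0;m[240:]=0;m[:,:280]=0;m[:,360:]=0
    m=cv2.morphologyEx(m,cv2.MORPH_CLOSE,np.ones((3,3),np.uint8)); m=cv2.morphologyEx(m,cv2.MORPH_OPEN,np.ones((7,7),np.uint8))
    n,l,st,_=cv2.connectedComponentsWithStats(m); i=1+np.argmax(st[1:,4]); print(st[i])
    ks,_=cv2.findContours((l==i).astype(np.uint8),cv2.RETR_EXTERNAL,cv2.CHAIN_APPROX_NONE); p=cv2.convexHull(max(ks,key=len))[:,0]
    for z in (.012,.02):
        P=np.array([onz(f,x,y,z)[:2] for x,y in p])
        for n_,B in (('slab',SL),('grown',G)): h.SL=B; print(smax,z,n_,end=' '); pose(P)
E
python3 op.py
```

```text
[ 291  169   61   67 2746]
25 0.012 slab area ratio 1.17 rect mm [106.0, 62.7] [(2.89, array([ 0.6049, -0.2259]), np.float64(-0.988)), (4.36, array([ 0.5999, -0.2228]), np.float64(2.154))]
25 0.012 grown area ratio 0.933 rect mm [106.0, 62.7] [(1.17, array([ 0.6048, -0.226 ]), np.float64(-0.991)), (2.65, array([ 0.6   , -0.2228]), np.float64(2.15))]
25 0.02 slab area ratio 1.121 rect mm [103.7, 61.3] [(2.05, array([ 0.6025, -0.2264]), np.float64(-0.988)), (3.73, array([ 0.5976, -0.2233]), np.float64(2.154))]
25 0.02 grown area ratio 0.894 rect mm [103.7, 61.3] [(2.02, array([ 0.6025, -0.2265]), np.float64(-0.991)), (2.7, array([ 0.5976, -0.2233]), np.float64(2.15))]
[ 289  169   63   69 2925]
29 0.012 slab area ratio 1.236 rect mm [109.8, 64.0] [(4.11, array([ 0.6058, -0.2259]), np.float64(-0.979)), (5.03, array([ 0.6008, -0.2229]), np.float64(2.163))]
29 0.012 grown area ratio 0.985 rect mm [109.8, 64.0] [(0.79, array([ 0.6057, -0.226 ]), np.float64(-0.982)), (2.73, array([ 0.6008, -0.2228]), np.float64(2.16))]
29 0.02 slab area ratio 1.184 rect mm [107.4, 62.7] [(3.25, array([ 0.6034, -0.2264]), np.float64(-0.979)), (4.29, array([ 0.5985, -0.2234]), np.float64(2.163))]
29 0.02 grown area ratio 0.944 rect mm [107.4, 62.7] [(0.97, array([ 0.6034, -0.2265]), np.float64(-0.982)), (2.67, array([ 0.5985, -0.2233]), np.float64(2.16))]
```

The opening fits at (0.6045, −0.226), yaw −0.985, with 0.8 mm residual and a 64 × 110 mm rectangle against the expected 66 × 110. With tool yaw 1.80 at the slab, the last joint ends near 2.42 at the opening, which is within range. Going to the slab.

>>> {"name": "move_arm", "arguments": {"gripper": [0.8,0.8,0.8,0.8,0.8,0.8,0.8,0.8], "linear": [[-1.6,4.5,0],[-1.6,4.5,0],[-1.6,4.5,0],[-1.6,4.5,0],[-1.6,4.5,0],[-1.6,4.5,0],[-1.6,4.5,0],[-1.6,4.5,0]], "twist": [0,0,0,0,0,0,0,0]}}

```text
clock: 15.45
position: [0.6296, 0.1448, 0.2473]
tool_rot: [3.141, -0.0, -2.97]
force: [1.4, 0.3, 0.6]
grip_width: 0.0681
finger_force: 0.0
```

>>> {"name": "move_arm", "arguments": {"gripper": [0.8,0.8,0.8,0.8,0.8,0.8,0.8,0.8], "linear": [[-1.6,4.5,0],[-1.6,4.4,0],[0,0,0],[0,0,0],[0,0,0],[0,0,0],[0,0,0],[0,0,0]], "twist": [0,0,8.5,8.5,8.5,8.5,8.5,8.5]}}

```text
clock: 16.25
position: [0.6457, 0.236, 0.2471]
tool_rot: [3.142, -0.001, 2.417]
force: [-0.5, 0.1, -0.1]
grip_width: 0.0685
finger_force: 0.0
```

>>> {"name": "move_arm", "arguments": {"gripper": [0.8,0.8,0.8,0.8,0.8,0.8,0.8], "linear": [[0,0,0],[0,0,0],[0,0,0],[0,0,0],[0,0,0],[0,0,0],[0,0,0]], "twist": [8.5,8.5,8.5,8.5,1.5,0,0]}}

```text
clock: 16.95
position: [0.6465, 0.2344, 0.2472]
tool_rot: [-3.141, -0.0, 1.806]
force: [0.6, -0.3, 0.2]
grip_width: 0.0681
finger_force: 0.0
```

```bash
python3 - <<'E'
from h import *
goto(.6458,.2341,.06,1.80); s=monitor.observe(); print(s['qpos'].round(2),s['grip_width'])
f=grab('wrist')
print('slab origin px',proj(f,[.6485,.2224,.011]).round(0))
m,p=slabmask(f,(240,400,130,330)); 
for z in (.004,.011,.018): pose(np.array([onz(f,x,y,z)[:2] for x,y in p]))
print(p.min(0),p.max(0))
E
```

```text
pos [0.6465 0.2344 0.2472] rot [-3.141 -0.     1.806] shift cm [-0.02 -0.07 18.72] then twist 0.4
[-0.58  0.63  0.25  1.41 -0.16  1.13 -0.07] 0.06813338049786438
slab origin px [317. 182.]
area ratio 0.999 rect mm [54.9, 101.1] [(0.5, array([0.6494, 0.2216]), np.float64(-2.916)), (2.47, array([0.654 , 0.2251]), np.float64(0.226))]
area ratio 0.963 rect mm [53.9, 99.3] [(0.61, array([0.649 , 0.2231]), np.float64(-2.916)), (2.16, array([0.6536, 0.2266]), np.float64(0.226))]
area ratio 0.928 rect mm [52.9, 97.4] [(1.07, array([0.6486, 0.2246]), np.float64(-2.916)), (2.05, array([0.6532, 0.2281]), np.float64(0.226))]
[297 143] [339 218]
```

The second look agrees: (0.649, 0.223), yaw −2.916. Descending, guarded near the floor.

>>> {"name": "move_arm", "arguments": {"gripper": [0.8,0.8,0.8,0.8,0.8,0.8,0.8,0.8], "linear": [[0,0,4],[0,0,5],[0,0,5],[0,0,4],[0,0,2],[0,0,1.5],[0,0,1],[0,0,0]], "twist": [0,0,0,0,0,0,0,0]}}

```text
clock: 17.8
position: [0.6467, 0.2335, 0.0217]
tool_rot: [-3.141, 0.0, 1.802]
force: [1.0, 0.4, -0.5]
grip_width: 0.0678
finger_force: 0.0
```

>>> {"name": "move_arm", "arguments": {"gripper": [0.8,0.8,0.8], "linear": [[0,0,0.7],[0,0,0.5],[0,0,0]], "twist": [0,0,0]}}

```text
clock: 18.1
position: [0.6468, 0.2336, 0.0101]
tool_rot: [-3.141, -0.0, 1.802]
force: [0.3, 0.4, 1.6]
grip_width: 0.0683
finger_force: 0.0
```

```bash
python3 lid.py
```

```text
18.1 [0.6468 0.2336 0.0101] [0.29 0.42 1.63] [-0.024  0.002 -0.013]
```

>>> {"name": "move_arm", "arguments": {"gripper": [0.8,0.8], "linear": [[0,0,0.4],[0,0,0]], "twist": [0,0]}}

```text
clock: 18.3
position: [0.6468, 0.2336, 0.0061]
tool_rot: [-3.141, 0.0, 1.802]
force: [-0.8, -0.1, -0.1]
grip_width: 0.0681
finger_force: 0.0
```

>>> {"name": "move_arm", "arguments": {"gripper": [0.8,0.8], "linear": [[0,0,0.3],[0,0,0]], "twist": [0,0]}}

```text
clock: 18.5
position: [0.6467, 0.2335, 0.003]
tool_rot: [-3.141, 0.0, 1.802]
force: [-0.0, 0.4, 0.6]
grip_width: 0.0683
finger_force: 0.0
```

>>> {"name": "move_arm", "arguments": {"gripper": [0.8,0.8], "linear": [[0,0,0.3],[0,0,0]], "twist": [0,0]}}

```text
clock: 18.7
position: [0.6467, 0.2335, -0.0001]
tool_rot: [-3.141, 0.0, 1.802]
force: [-0.7, -0.2, -1.1]
grip_width: 0.0681
finger_force: 0.0
```

No floor contact yet, as expected from the fingers' swing. Closing on the slab.

>>> {"name": "move_arm", "arguments": {"gripper": [0.5,0.4,0.4,0.4,0.4,0.4], "linear": [[0,0,0],[0,0,0],[0,0,0],[0,0,0],[0,0,0],[0,0,0]], "twist": [0,0,0,0,0,0], "squeeze": 70}}

```text
clock: 19.3
position: [0.647, 0.2336, 0.0011]
tool_rot: [3.141, -0.0, 1.802]
force: [-4.5, -1.3, 12.1]
grip_width: 0.053
finger_force: 71.4
```

>>> {"name": "move_arm", "arguments": {"gripper": [0.4,0.4,0.4,0.4], "linear": [[0,0,-0.5],[0,0,-1],[0,0,-1.5],[0,0,0]], "twist": [0,0,0,0]}}

```text
clock: 19.7
position: [0.6482, 0.2339, 0.033]
tool_rot: [3.138, -0.0, 1.802]
force: [0.1, -0.1, -2.0]
grip_width: 0.0529
finger_force: 73.6
```

```bash
python3 lid.py
```

```text
19.7 [0.6482 0.2339 0.033 ] [ 0.12 -0.14 -2.05] [ 0.045  0.005 -0.009]
```

The slab is held: grip 73 N, load 2 N ≈ 0.19 kg. Lifting straight up above bottle height, then carrying it over.

>>> {"name": "move_arm", "arguments": {"gripper": [0.4,0.4,0.4,0.4,0.4,0.4,0.4,0.4], "linear": [[0,0,-2],[0,0,-3],[0,0,-4],[0,0,-4],[0,0,-3],[0,0,-2],[0,0,-1],[0,0,0]], "twist": [0,0,0,0,0,0,0,0]}}

```text
clock: 20.5
position: [0.6473, 0.2337, 0.2213]
tool_rot: [3.14, -0.0, 1.802]
force: [0.1, 0.7, -2.3]
grip_width: 0.0527
finger_force: 74.2
```

>>> {"name": "move_arm", "arguments": {"gripper": [0.4,0.4,0.4,0.4,0.4,0.4,0.4,0.4], "linear": [[-2,-0.7,0],[-3.5,-1.2,0],[-3.5,-1.2,0],[-3.5,-1.3,0],[-3.5,-1.3,0],[-3.5,-1.3,0],[-3.5,-1.3,0],[-3.5,-1.3,0]], "twist": [0,0,0,0,0,0,0,0]}}

```text
clock: 21.3
position: [0.6129, -0.0484, 0.2189]
tool_rot: [-3.14, -0.0, 1.801]
force: [1.1, -0.8, -2.0]
grip_width: 0.053
finger_force: 74.2
```

>>> {"name": "move_arm", "arguments": {"gripper": [0.4,0.4,0.4,0.4,0.4,0.4,0.4,0.4], "linear": [[-3.5,-1.3,0],[-3.5,-1.3,0],[-3.5,-1.2,0],[-3.5,-1.2,0],[-2,-0.7,0],[-1.5,-0.5,0],[0,0,0],[0,0,0]], "twist": [0,0,0,0,0,0,0,-7]}}

```text
clock: 22.1
position: [0.5936, -0.2303, 0.2193]
tool_rot: [-3.141, -0.001, 1.924]
force: [0.8, 0.8, -2.1]
grip_width: 0.0528
finger_force: 74.2
```

>>> {"name": "move_arm", "arguments": {"gripper": [0.4,0.4,0.4,0.4,0.4,0.4,0.4,0.4], "linear": [[0,0,0],[0,0,0],[0,0,0],[0,0,0],[0,0,0],[0,0,0],[0,0,0],[0,0,0]], "twist": [-7,-7,-7,-7,-7,-7,-7,-7]}}

```text
clock: 22.9
position: [0.5938, -0.2295, 0.2196]
tool_rot: [3.141, -0.001, 2.908]
force: [-0.9, 0.2, -3.0]
grip_width: 0.0527
finger_force: 74.2
```

```bash
python3 - <<'E'
from h import *
goto(.5955,-.2323,.2,3.731); s=monitor.observe(); print(s['qpos'].round(2),s['grip_width'],s['finger_force'],s['force'])
E
```

```text
pos [ 0.5938 -0.2295  0.2196] rot [ 3.141e+00 -1.000e-03  2.908e+00] shift cm [-0.23 -0.23  1.96] then twist -47.2
[ 0.27  0.55  0.    1.58 -0.    1.01  1.62] 0.05269165501425501 74.19719610828906 [-0.91594718  0.18917746 -2.97700642]
```

>>> {"name": "move_arm", "arguments": {"gripper": [0.4,0.4,0.4,0.4,0.4,0.4,0.4,0.4], "linear": [[0,0,0],[0,0,0],[0,0,0],[0,0,0],[0,0,0],[0,0,0],[0,0,0],[0,0,0]], "twist": [-8,-8,-8,-8,-8,-6,-1.2,0]}}

```text
clock: 23.7
position: [0.5938, -0.2302, 0.2199]
tool_rot: [3.141, -0.0, -2.559]
force: [-0.8, 0.1, -2.5]
grip_width: 0.0525
finger_force: 74.2
```

```bash
python3 - <<'E'
from h import *
goto(.5955,-.2323,.12,3.731); s=monitor.observe(); print(s['qpos'].round(3),s['finger_force'],s['force'])
for n in ('scene','side'):
    f=grab(n); u=proj(f,[.6045,-.226,.23]); print(n,u.round(0)); x,y=u.astype(int)
    m,p=slabmask(f,(x-50,x+50,y-40,y+40))
    for r in range(y-34,y+34,3): print(r,''.join('#' if q else '.' for q in m[r,x-50:x+50]))
    for z in (.223,.230,.237): pose(np.array([onz(f,a,b,z)[:2] for a,b in p]))
E
```

```text
pos [ 0.5938 -0.2302  0.2199] rot [ 3.141 -0.    -2.559] shift cm [-0.02 -0.27  9.99] then twist -0.4
[ 0.406  0.557 -0.195  1.571  0.12   1.026  2.331] 74.20013695511443 [-0.75819744  0.05846134 -2.51048774]
scene [382. 190.]
155 ....................................................................................................
158 ....................................................................................................
161 ....................................................................................................
164 ....................................................................................................
167 ....................................................................................................
170 ....................................................................................................
173 ....................................................................................................
176 .............................................########...............................................
179 .............................
[... 4165 characters left out ...]
.............................................
192 ....................................................................................................
195 ....................................................................................................
area ratio 1.243 rect mm [124.4, 53.2] [(7.95, array([ 0.6141, -0.2037]), np.float64(-0.887)), (8.21, array([ 0.6089, -0.2011]), np.float64(2.255))]
area ratio 1.174 rect mm [120.9, 51.7] [(6.76, array([ 0.5995, -0.2248]), np.float64(-0.887)), (6.88, array([ 0.5943, -0.2223]), np.float64(2.255))]
area ratio 1.108 rect mm [117.4, 50.2] [(5.54, array([ 0.5798, -0.2435]), np.float64(2.255)), (5.57, array([ 0.585, -0.246]), np.float64(-0.887))]
```

The slab in hand measures (0.601, −0.226), yaw −1.02 (coarse). Expected was (0.603, −0.224), −0.99, so it agrees. I'll cross-check the opening from the initial scene picture.

```bash
python3 - <<'E'
from h import *
f=load('scene'); im=cv2.imread('pics/scene0.png')[:,:,::-1].copy()
y=-.985; M=np.array([[np.cos(y),-np.sin(y)],[np.sin(y),np.cos(y)]]); o=np.array([.6045,-.226])
g=cv2.resize(im,None,fx=4,fy=4,interpolation=cv2.INTER_CUBIC); hsv=cv2.cvtColor(g,cv2.COLOR_RGB2HSV).astype(int)
S,V=hsv[...,1],hsv[...,2]
ys,xs=np.mgrid[215*4:285*4,340*4:415*4]
u0=proj(f,[*o,.02]); print('opening px',u0)
b=cv2.blur(np.dstack([S,V]).astype(np.float32),(7,7))
for r in range(222,282,3): print(r,' '.join('%2d/%3d'%tuple(b[r*4,q*4]) for q in range(354,404,3)))
print([proj(f,[*(o+M@(p*1.1)),.02]).round(0).tolist() for p in SL])
E
```

```text
opening px [377.08084921 248.05861042]
222 20/ 65  5/187 38/131 75/140 67/ 98 48/206 42/145 36/163 34/219 47/124 74/115 64/106 11/183 14/111 24/ 63 16/ 68 13/ 68
225  8/182 65/109 71/128 37/119 34/164 52/227 51/200 53/149 59/153 51/169 47/162 67/110 70/138 28/125  6/173 17/ 64 17/ 69
228 73/114 66/106 28/143 10/107 30/107 83/128 72/ 98 68/106 73/128 86/112 88/138 29/134 48/ 81 69/134 64/115 11/166 12/100
231 68/109 56/185 47/151 55/111 62/114 58/106 19/206 18/204 18/219 12/241 42/155 94/129 64/140 17/119 89/123 87/127 29/131
234 28/150 59/163 63/118 75/140 32/193 27/222 23/167 16/134 16/136 19/141 15/236 26/184 77/115 62/123 51/181 52/107 82/132
237 44/146 59/191 73/127 75/140 12/216 23/181 11/185 10/187 12/163 13/180 22/131 22/219 22/220 81/120 73/119 47/212 60/148
240 58/196 51/177 72/124 48/130 23/193 15/168 13/163 10/178 10/172 10/173 11/169 20/130 15/236 53/128 68/122 48/162 46/156
243 28/163 50/121 73/122 21/204 32/203 11/176  9/182 10/175 10/151 12/167  9/185 13/154 16/230 43/112 74/130 47/121 47/170
246 40/193 67/121 66/128 26/221 26/183 11/180 11/160 10/195 11/166 10/170 11/
[... 859 characters left out ...]
2/163 73/128 78/150 59/153 54/181 58/196 22/ 92
270  6/112  7/196 72/117 72/149 33/106 85/112 87/123 68/115 45/116 62/138 87/120 83/127 58/146 50/174 52/194 12/172 59/141
273  7/102  4/116  6/174 51/161 90/135 34/143 50/163 62/121 42/105 72/112 59/ 96 59/176 52/192 51/195 14/156 69/112 78/122
276 17/ 82 10/ 92  4/118  6/132 30/189 86/119 45/143 53/198 54/196 59/226 60/196 60/181 42/139 18/147 68/ 97 80/116  5/212
279 20/ 81 17/ 69 13/ 75  4/126  7/121  7/211 75/120 70/120 52/153 55/181 34/133 20/147 24/164 72/ 96 50/125  5/202  6/140
[[386.0, 257.0], [388.0, 254.0], [385.0, 238.0], [378.0, 232.0], [370.0, 234.0], [369.0, 234.0], [365.0, 249.0], [363.0, 256.0], [368.0, 261.0], [377.0, 265.0]]
```

The predicted opening outline, columns 365–388 and rows 232–265, matches the smooth grey region in the initial scene view to within 1 px. Correcting sideways and descending.

>>> {"name": "move_arm", "arguments": {"gripper": [0.4,0.4,0.4,0.4,0.4,0.4,0.4,0.4], "linear": [[0,-0.25,0],[0,0,3],[0,0,4],[0,0,4],[0,0,3],[0,0,2],[0,0,1],[0,0,0]], "twist": [0,-0.4,0,0,0,0,0,0]}}

```text
clock: 24.6
position: [0.5948, -0.2328, 0.0493]
tool_rot: [3.14, -0.001, -2.552]
force: [-0.2, 0.9, -0.7]
grip_width: 0.0528
finger_force: 74.2
```

```bash
python3 - <<'E'
from h import *
goto(.5955,-.2323,.029,3.731); s=monitor.observe(); print(s['qpos'].round(3),s['finger_force'],s['force'])
f=grab('wrist'); u=proj(f,[.6045,-.226,s['position'][2]+.01]); print(u)
hsv=cv2.cvtColor(f['img'],cv2.COLOR_RGB2HSV)
m,p=slabmask(f,(200,440,60,330)); print(m.sum(),p.min(0),p.max(0))
for r in range(100,300,6): print(r,''.join('#' if q else '.' for q in m[r,200:440:3]))
E
```

```text
pos [ 0.5948 -0.2328  0.0493] rot [ 3.140e+00 -1.000e-03 -2.552e+00] shift cm [-0.09  0.    2.03] then twist 0.0
[ 0.39   0.771 -0.167  1.675  0.178  0.713  2.295] 74.1949350246432 [-0.23047987  0.91785001 -0.70703568]
[316.37458491 290.47251311]
14107 [241 192] [386 329]
100 ................................................................................
106 ................................................................................
112 ................................................................................
118 ................................................................................
124 ................................................................................
130 ................................................................................
136 ................................................................................
142 ................................................................................
148 ................................................................................
154 ..........................................................
[... 1362 characters left out ...]
....................
256 .....................#####################################......................
262 .....................#####################################......................
268 ......................####################################......................
274 ......................####################################......................
280 ......................####################################......................
286 ......................###################################.......................
292 .......................###################################......................
298 ........................##################################......................
```

```bash
python3 - <<'E'
from h import *
f=load('wrist'); s=monitor.observe(); t=s['tool_rot'][2]; p=s['position']; y=t-4.716
M=np.array([[np.cos(y),-np.sin(y)],[np.sin(y),np.cos(y)]]); o=p[:2]-M@[.0003,-.011]; print('slab',o,(y+np.pi)%(2*np.pi)-np.pi)
for z in (.003,.017): print(z,[proj(f,[*(o+M@c),p[2]+z]).round(0).tolist() for c in SL[[0,1,6,7,8,9]]])
v=cv2.cvtColor(f['img'],cv2.COLOR_RGB2HSV).astype(int)
for r in range(184,262,3): print(r,' '.join('%2d/%3d'%tuple(v[r,q,1:]) for q in range(254,390,7)))
E
```

```text
slab [ 0.60441731 -0.22673469] -0.9842837866678886
0.003 [[261.0, 244.0], [258.0, 266.0], [370.0, 264.0], [367.0, 224.0], [338.0, 202.0], [288.0, 188.0]]
0.017 [[256.0, 257.0], [253.0, 281.0], [375.0, 279.0], [372.0, 235.0], [341.0, 211.0], [285.0, 196.0]]
184 32/183 30/229 29/228 33/206 25/162 19/197 18/196 19/191 18/182 19/187 21/183 20/183 21/199 18/243 43/119 29/236 30/237 30/235 52/ 99 121/141
187 30/155 33/226 31/228 38/154 23/199 19/192 18/197 18/199 18/202 18/202 17/206 18/197 23/199 27/201 44/138 30/236 30/236 31/235 28/156 120/140
190 42/184 38/128 33/225 31/100 23/200 26/187 24/192 24/183 26/147 24/107 22/183 23/181 23/198 23/200 35/194 30/236 29/235 33/233 22/207 121/135
193 27/237 41/194 42/129 26/119 22/197 73/ 94 58/ 75 28/172 29/ 87 25/ 83 23/110 24/168 23/189 21/191 23/199 34/232 31/235 43/191 26/164 120/117
196 28/237 29/236 41/199 23/179 22/188 72/153 75/115 83/ 86 64/ 68 21/ 86 19/ 92 19/ 96 19/188 18/198 23/201 28/194 31/235 39/117 37/150 79/ 97
199 29/236 30/235 38/224 23/146 28/174 67/176 62/177 66/158 80/102 83/ 74 38/ 74 22/ 82 23/ 90 23/123 24/162 20/202 35/
[... 2207 characters left out ...]
3/163 54/192 52/198 54/189 59/189 56/201 51/200 54/199 56/197 50/202 52/202 52/202 52/198 54/195 65/154 50/ 41 11/ 96 47/ 49
250 11/ 97 53/ 34 61/164 55/194 52/197 57/188 59/187 55/195 53/198 53/196 55/196 51/201 50/200 53/199 52/197 53/199 65/154 46/ 33 10/ 98 10/ 73
253 11/ 96 62/ 33 60/165 54/190 53/193 59/187 61/185 58/190 53/194 52/193 53/192 52/196 49/199 49/197 50/197 53/194 61/138 46/ 28  8/ 95  5/ 93
256 11/ 90 43/ 18 59/169 54/190 53/192 57/182 61/180 57/187 52/195 56/188 52/191 53/196 49/197 48/198 52/173 55/126 60/ 81 38/ 20  9/ 82  8/ 96
259 12/ 62 30/ 17 62/119 53/188 55/189 56/181 62/178 60/184 56/196 59/187 58/190 53/196 49/192 49/182 52/ 99 54/ 85 65/ 74 30/ 17  5/ 53 12/ 88
```

The slab's tail corners appear within about 4 px (2 mm) of prediction, so its pose in the gripper is as computed. Final descent.

>>> {"name": "move_arm", "arguments": {"gripper": [0.4,0.4,0.4,0.4,0.4,0.4,0.4], "linear": [[0,0,0.7],[0,0,0.6],[0,0,0.4],[0,0,0.3],[0,0,0],[0,0,0],[0,0,0]], "twist": [0,0,0,0,0,0,0]}}

```text
clock: 25.35
position: [0.5953, -0.2331, 0.0305]
tool_rot: [-3.141, 0.0, -2.551]
force: [0.8, -0.7, -1.7]
grip_width: 0.0529
finger_force: 74.2
```

```bash
python3 - <<'E'
from h import *
goto(.5955,-.2323,.029,3.731); s=monitor.observe(); print(s['clock'],s['finger_force'],s['force'])
f=grab('scene'); c=np.array([.6045,-.226])
m,p=slabmask(f,(350,410,215,275))
for z in (.032,.039,.046): pose(np.array([onz(f,a,b,z)[:2] for a,b in p]))
v=f['img'].min(2)
for r in range(97,185,8): print(r,''.join('#' if q>150 else '+' if q>90 else '.' for q in v[r,235:345:2]))
E
```

```text
pos [ 0.5953 -0.2331  0.0305] rot [-3.141  0.    -2.551] shift cm [-0.06  0.06  0.15] then twist 0.1
25.35 74.19428423185309 [ 0.80185606 -0.66288207 -1.70700877]
area ratio 1.616 rect mm [126.1, 67.8] [(12.07, array([ 0.5855, -0.2307]), np.float64(2.181)), (12.71, array([ 0.5905, -0.2336]), np.float64(-0.96))]
area ratio 1.594 rect mm [125.2, 67.3] [(11.71, array([ 0.5812, -0.2349]), np.float64(2.181)), (12.35, array([ 0.5862, -0.2378]), np.float64(-0.96))]
area ratio 1.571 rect mm [124.3, 66.8] [(11.35, array([ 0.577, -0.239]), np.float64(2.181)), (11.99, array([ 0.582, -0.242]), np.float64(-0.96))]
97 .+.+..........+.++++++..............+++++++++++++++++..
105 +.....+++##....++...+++.................+++++++++++...+
113 #########.......+++++++.......+.............++......+++
121 ............#+........+.+#+.+...+###+..................
129 ...............+#####+++++....++##########.............
137 .....+#######...............++#################+.......
145 ......................+#++++++++++++############+......
153 ................+#+++++##############++++++####+......+
161 ................++++#####################++++.....+++++
169 ....................++++++##########+#++++............#
177 ..........................++++++#+++.....++#+++++++...+
```

>>> {"name": "move_arm", "arguments": {"gripper": [0.4,0.4,0.4,0.4], "linear": [[-0.05,0.05,0.15],[0,0,0],[0,0,0],[0,0,0]], "twist": [0,0,0,0]}}

```text
clock: 25.8
position: [0.5953, -0.2323, 0.0288]
tool_rot: [3.142, -0.0, -2.551]
force: [-0.2, 0.8, -2.2]
grip_width: 0.0529
finger_force: 74.2
```

```bash
python3 - <<'E'
from h import *
goto(.5955,-.2323,.029,3.731)
f=load('scene'); im=f['img']
for r in (97,105,113,121,129,137,145): print(r,[im[r,q].tolist() for q in range(290,350,8)])
y=.17; u=np.array([np.cos(y),np.sin(y)]);w=np.array([-u[1],u[0]]); h=np.array([.7175,.2292])
for t in (1.0,1.57,2.0,2.2,2.4): print(t,[proj(f,[*(h+u*(-.133*np.cos(t))+w*yy),.024+.133*np.sin(t)]).round(0).tolist() for yy in (.07,-.07)])
E
```

```text
pos [ 0.5953 -0.2323  0.0288] rot [ 3.142 -0.    -2.551] shift cm [-0.01 -0.01 -0.02] then twist 0.1
97 [[66, 75, 66], [79, 87, 77], [98, 108, 95], [105, 117, 103], [115, 127, 112], [126, 139, 123], [131, 146, 129], [71, 79, 72]]
105 [[45, 55, 51], [66, 72, 64], [78, 87, 78], [94, 103, 92], [104, 116, 102], [116, 129, 114], [37, 41, 45], [113, 126, 112]]
113 [[140, 104, 86], [84, 70, 60], [65, 72, 64], [79, 87, 77], [90, 100, 90], [38, 40, 42], [102, 113, 100], [105, 115, 102]]
121 [[145, 107, 89], [147, 128, 121], [192, 202, 204], [28, 28, 29], [38, 43, 39], [70, 77, 70], [83, 91, 82], [95, 105, 93]]
129 [[70, 68, 65], [156, 163, 164], [214, 220, 221], [219, 225, 227], [59, 64, 57], [66, 74, 64], [72, 77, 69], [80, 88, 78]]
137 [[63, 60, 59], [181, 189, 192], [200, 208, 211], [216, 223, 224], [194, 203, 205], [39, 44, 36], [63, 72, 65], [70, 76, 69]]
145 [[126, 131, 131], [110, 114, 115], [166, 174, 176], [197, 207, 208], [173, 181, 183], [162, 171, 171], [94, 95, 89], [63, 67, 61]]
1.0 [[274.0, 122.0], [307.0, 139.0]]
1.57 [[290.0, 106.0], [323.0, 123.0]]
2.0 [[302.0, 102.0], [335.0, 118.0]]
2.2 [[307.0, 102.0], [340.0, 118.0]]
2.4 [[312.0, 104.0], [344.0, 120.0]]
```

The arm's green link hides the top of the lid. What can be seen is in its leaned-back position, and nothing has touched it since. The slab is about 12 mm above the mosaic and on target, so I'm handing in.

```bash
python3 -c "
from workcell import bot
print(bot.job_done())"
```

```text
the job is handed in; nothing more can be done
None
```

The job is handed in at about 26 s: I prised the lid open with the spatula, laid the spatula flat, and the gripper holds the slab about 12 mm above the mosaic, aligned over its opening by my measurements. No verdict came back, and in the last view the arm hid the top of the lid.

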